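Block the gap in the slide-box tray and click the follower up

TASK

In the packing tray on the bench, stand the wooden blocking piece that fits the gap between the two white slide boxes upright into that gap, set the same way as the boxes, and let go of it. Then press the tray's thumb lever down and let it up, one click at a time, until the follower plate's index tab stands level with the pointer post on the tray, and stop there: one click more would crush the slide boxes. Move the follower with the lever only, and leave the other blocking pieces, their caddy and the bench things as they are.

Things in the scene. Friction and masses are not known exactly. Their poses are not given: they have to be found in the camera images.
- tray: Fixed aluminium packing tray, 96 wide (its x), 356 long (its y, -142 to +214 mm), origin on its underside, +y from the fixed end plate to the lever. Boxes stand in a row along y on its floor (top z = 6 mm). Low lips along the sides: inner faces x = -35 and 35, outer -39 and 39, tops z = 26 mm; above them a thing in the row can be held by its x faces. Ratchet cheeks y = 109 to 171, up to z = 86.
- end_plate (a point): Centre of the inner face of the fixed end plate that closes the row, at tray y = -130 mm; the plate is 78 wide, its top at z = 106 mm.
- pusher (a joint): Travel in m of the steel follower plate (62 wide, 8 thick, z = 8 to 86 mm) towards the end plate. It rests on ratchet notches 0.010 apart and cannot go back. One full press and release of the lever moves it one notch (up to 2 mm over while pressed). Starts on (or up to 1.5 mm short of) notch 0, 0.010, 0.020 or 0.030; tab level with pointer is 0.050, where the row with the right piece has 4 mm of play left.
- pusher_face (a point): Centre of the follower plate's face that meets the row; at tray y = 84 mm minus the joint's travel, z = 47 mm.
- tab (a point): End of the small steel index tab that sticks out on the follower plate's +x side over the lip, top at z = 42 mm; it moves with the plate.
- pointer (a point): Top of the dark steel pointer post (10 by 4 mm, top at z = 36 mm) fixed on the tray's +x margin; the tab must end at the same tray y as this.
- lever (a joint): Thumb lever angle in rad: 0 up at rest, 0.385 down at its stop. Sprung, returns by itself. A click counts only with nearly the full stroke (above 0.35), then nearly full return (below 0.03); a short press or return gives no click. At the pad 4 to 10 N while driving the follower, with brief peaks to about 18 N as the boxes start to slide; one click too many meets a hard block.
- lever_pad (a point): Centre of the top of the black thumb pad (44 in x, 32 in y, 10 thick); at rest at tray (0, 210, 93) mm. It turns about an axis along tray x at tray y = 140, z = 74 mm; at the stop the pad centre is 28 mm lower (y = 212, z = 65). Press straight down with shut fingers.
- carton_end: White slide box with a grey band, 66 (x) by 60 (y) by 100 tall mm, about 0.3 kg, loose, standing in the tray against the fixed end plate; origin at the centre of its underside, axes along the tray's.
- carton_pusher: The other slide box, the same size, standing nearer the follower plate, 45 to 53 mm gap between the two boxes; loose, slides along the row.
- caddy: Fixed open steel caddy, 76 (its x) by 262 (its y) mm, 94 tall, floor top z = 4 mm, origin at the centre of its underside. Long sides are slats (inner faces x = -34 and 34, upper slat z = 82 to 94) as high as the pieces; ends open. Three blocking pieces stand in it in a row along y about 80 mm apart, in any order.
- piece_mid: The piece that fits the gap: beech block 64 (its x) by 40 (its y) by 90 tall mm, 0.09 to 0.18 kg, origin at the centre of its underside. In the caddy the slats cover its x faces: hold it across the 40 mm (y). In the gap its y runs along the row and the boxes cover the y faces: hold it across the 64 mm (x).
- piece_thin: Blocking piece 64 by 24 by 90 mm, too thin for the gap; stays in the caddy. Origin and axes as piece_mid.
- piece_thick: Blocking piece 64 by 56 by 90 mm, too thick for the gap; stays in the caddy. Origin and axes as piece_mid.
- jar: Bystander: open white plastic jar, 68 mm across, 85 tall, origin under its centre.
- bottle: Bystander: closed glass bottle, 66 mm across, 150 tall, origin under its centre.
- boat: Bystander: white weighing tray, 60 by 85 by 22 mm, origin under its centre.
Mind the look-alikes: they are no part of the job. What is shaped like the piece_mid but orange or pink is not meant. What is shaped like the carton_pusher but turquoise or yellow is not meant.

How it is judged:
By the outcome, as a careful person would: the job done as asked, in the order asked, and still so for the second after the job is handed in, with the robot touching nothing.
It also fails if it takes over 70 s, if anything falls off the work surface, if the arm or the gripper's body presses on something with over 40 N, if the wrist force passes 120 N, or if a joint passes its speed limit or range.

ROBOT

A 7-joint arm with a two-finger parallel gripper is mounted at the origin on the work surface. World frame = base frame: x ahead of the robot, y to its left, z up, the work surface at z = 0. Lengths are in mm, angles in rad, forces in N, time in s.
With the tool pointing down it reaches from about 350 to 900 mm from the base axis. Payload 7.2 kg.
Tool frame: the origin (TCP) lies on the mounting face of the last link; the fingertips stand 173 mm ahead of it and the grasp point (between the pads) lies 155 mm ahead of it; z points along the fingers, y is the direction in which the jaws open and shut (so a half turn about z gives the same grasp; the last joint's range is limited). The gripper opens to 85 mm and grips with 20 to 120 N. Pads are 22 mm wide; open, the fingers measure 114 mm over their backs; the gripper's body (76 mm by 85 mm) begins 54 mm behind the grasp point. The pads swing forward as they close: fully open they stand 13 mm farther back than shut.
Start: joints at [-1.347, 0.411, -0.013, 1.596, 0.006, 1.134, -0.082], TCP at [179.806, 598.575, 404.697] pointing down, gripper open.
Joint ranges: [-2.95, 2.95], [-0.29, 1.99], [-1.47, 1.44], [0.14, 2.54], [-1.03, 4.17], [0.13, 1.85], [-2.86, 2.86]. Speed limits (rad/s): [2.39, 2.39, 3.01, 3.01, 3.14, 3.14, 3.14].

INTERFACE

Orientations are given as a rotation vector (axis times angle).
In Python, from station import arm, eyes, sign_off gives the robot as it stands.
- The arm moves only by the shell command python3 -m crank 'ROWS' [OPENING]. ROWS is JSON, a list of rows, each a list of 2 entries, a list of its own where there are three numbers: the shift along the tool's x, y, z in m, then the turn, a rotation vector about the tool's x, y, z in degrees. In form: [[[tx, ty, tz], [ax, ay, az]], ...]. A call has 1 to 5 rows; each row shifts and turns the commanded pose from where the row before left it, along the tool's axes as they then stand; what a row does not reach is not made up. A row lasts 1/8 s, in which the tool goes at most 62.5 mm and 10.7 degrees, less where a joint would pass 70% of its speed; a pose out of reach is approached as far as the arm can. A call is refused whole if a number of a shift passes 0.0625 or a number of a turn 10.7, either way. A call with a gripper value outside its range is refused whole. OPENING is the opening, from 0 (shut) to 1 (fully open), set as the call begins (- or left out, the last holds). The fingers move at their own pace and stop on an object; the grip force is fixed at half the most. Time passes only in rows, so rows that do not move let the fingers close. It gives the time, the measured TCP pose, the force and the opening at its end, in the units of the state.
- arm.get_state(): the state, without advancing time (a new reading comes with each control period).
- eyes.grab_frame(name): name is "side" or "top" or "wrist"; returns a dict with "img" (400x640x3 uint8, red, green, blue), "fx", "fy", "cx", "cy" (pixels), "k1" (the pictures are not rectified: a ray, as slopes to the right and down, at radius r is drawn at 1 + k1 r^2 times it, then the intrinsics apply), "rvec" (rotation vector, rad) and "tvec" (3), from world to camera coordinates, as OpenCV has them. Camera axes: x right, y down, z forward; pixel columns grow to the right and rows downward; lengths in mm; the calibration is good to about 2 mm. A picture is of the moment at which its call begins. There is no depth.
- sign_off(): hands the job in, once; it reports no verdict.
The state is a dict: "time_s": time; "joint_pos": joint angles; "qd": joint speeds; "joint_torque": joint torques, N m; "eef_pos": TCP position; "eef_rot": TCP orientation; "contact_force": force on the tool from outside, world axes, zero at the start; "moment": the same for the moment, N m; "width": finger opening in mm.
Only numpy, scipy, OpenCV 4.12 (cv2) and the standard library are available. Lean on these libraries where they do the work, as an engineer would, in place of code of your own. Each camera call takes 0.05 s, during which the arm holds its last target.

## Working session

There is one attempt and no reset: what is moved stays moved. The work goes in short steps, Python scripts to look and compute and a shell command to move; the robot and the scene stay as the last step left them, time stands still between calls to the robot, and variables do not carry over. Pictures are saved under pics/ and viewed, and the job is handed in when it is done.

```bash
ls; mkdir -p pics; cat > h.py <<'E'
import numpy as np, cv2
from scipy.spatial.transform import Rotation as R
from station import arm, eyes
def grab(n,fn=None):
    f=eyes.grab_frame(n)
    if fn: cv2.imwrite('pics/'+fn+'.png',cv2.cvtColor(f['img'],cv2.COLOR_RGB2BGR))
    return f
def save(f,fn): np.savez('pics/'+fn+'.npz',**f)
def load(fn):
    d=np.load('pics/'+fn+'.npz'); return {k:d[k] for k in d}
def undist(f,u,v):
    x=(u-f['cx'])/f['fx'];y=(v-f['cy'])/f['fy']; rd=np.hypot(x,y); r=rd
    for _ in range(30): r=rd/(1+f['k1']*r*r)
    s=r/rd if rd>0 else 1
    return np.array([x*s,y*s,1.])
def at_z(f,u,v,z):
    Rm=R.from_rotvec(np.ravel(f['rvec'])).as_matrix(); t=np.ravel(f['tvec'])
    c=-Rm.T@t; d=Rm.T@undist(f,u,v); return c+d*(z-c[2])/d[2]
def proj(f,P):
    Rm=R.from_rotvec(np.ravel(f['rvec'])).as_matrix(); t=np.ravel(f['tvec'])
    p=(Rm@np.atleast_2d(P).T).T+t; x=p[:,0]/p[:,2]; y=p[:,1]/p[:,2]; s=1+f['k1']*(x*x+y*y)
    return np.c_[f['fx']*x*s+f['cx'],f['fy']*y*s+f['cy']]
E
python3 - <<'E'
from h import *
for n in ['top','side','wrist']:
    f=grab(n,n+'0'); save(f,n+'0')
    Rm=R.from_rotvec(np.ravel(f['rvec'])).as_matrix(); print(n,f['fx'],f['k1'],-Rm.T@np.ravel(f['tvec']),Rm[2])
s=arm.get_state(); print({k:np.round(v,3) for k,v in s.items()})
E
```

```text
pics
top 471.60015625570765 -0.08497755322653229 [ 404.83120329   78.86582375 1257.87210098] [ 1.35824336e-01  7.38191497e-04 -9.90732661e-01]
side 411.11316426516186 0.0027253874530659863 [ 320.32786399 -824.45777695  677.67945577] [ 0.23403183  0.8047704  -0.54550317]
wrist 360.414160087286 0.0013593800837884379 [102.49949028 621.72932594 372.36118212] [ 0.30028251 -0.09242135 -0.94936227]
{'time_s': np.float64(0.15), 'joint_pos': array([-1.347,  0.412, -0.013,  1.597,  0.006,  1.134, -0.082]), 'qd': array([ 0.   , -0.001,  0.001, -0.001, -0.   , -0.   ,  0.   ]), 'joint_torque': array([ 2.0000e-03, -6.0104e+01,  6.8300e-01, -2.9965e+01,  1.4000e-02,
        8.0000e-03, -0.0000e+00]), 'eef_pos': array([179.759, 598.41 , 404.048]), 'eef_rot': array([-4.570e-01, -3.108e+00,  2.000e-03]), 'contact_force': array([-0.491,  0.438,  0.002]), 'moment': array([ 0.029, -0.043, -0.014]), 'width': np.float64(85.194)}
```

View pics/top0.png

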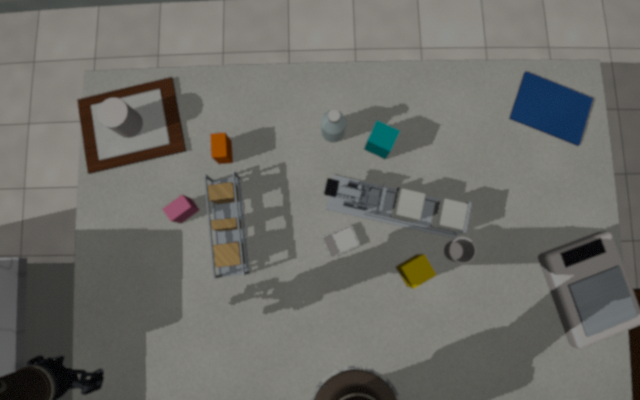

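View pics/side0.png

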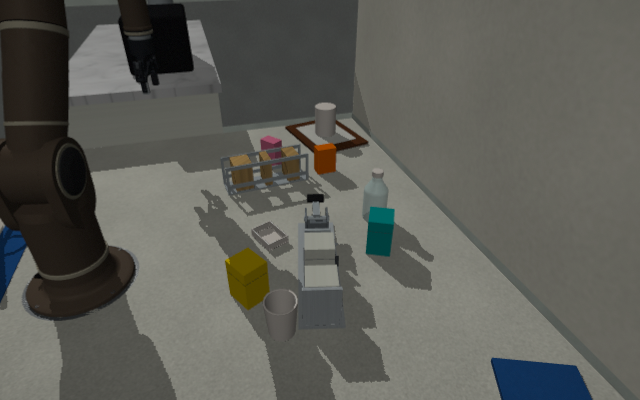

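View pics/wrist0.png

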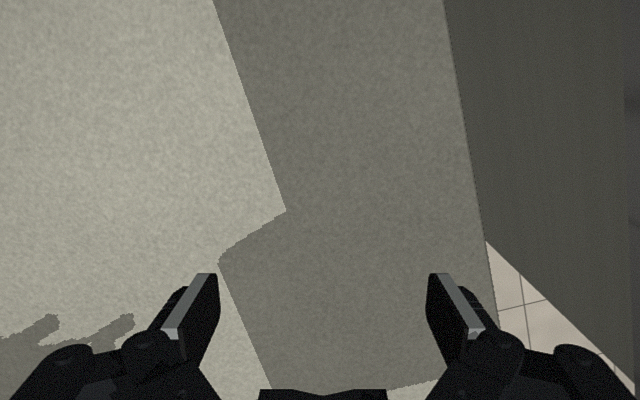

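The top view has the caddy at about (227,225), with the thin piece in the middle at (224,224). The tray runs from the lever at (331,187) to the end plate at (465,215). I'll zoom in next.

```bash
python3 - <<'E'
import cv2
i=cv2.imread('pics/top0.png')
a=cv2.resize(i[160:290,190:260],None,fx=4.4,fy=4.4,interpolation=cv2.INTER_CUBIC)
b=cv2.resize(i[165:245,315:480],None,fx=4.8,fy=4.8,interpolation=cv2.INTER_CUBIC)
cv2.imwrite('pics/za.png',a);cv2.imwrite('pics/zb.png',b)
s=cv2.imread('pics/side0.png')
cv2.imwrite('pics/zc.png',cv2.resize(s[180:340,280:360],None,fx=3.7,fy=3.7,interpolation=cv2.INTER_CUBIC))
E
```

```text
(no output)
```

View pics/za.png

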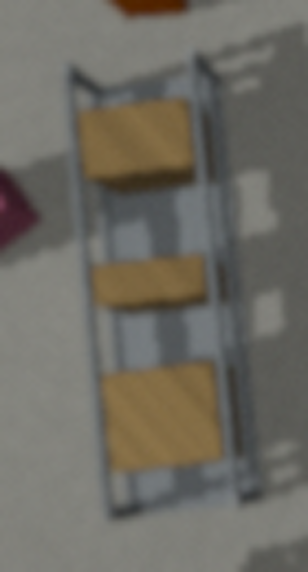

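View pics/zb.png

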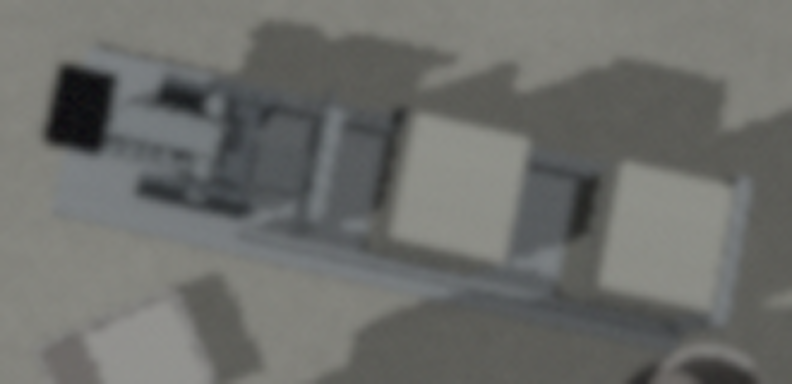

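View pics/zc.png

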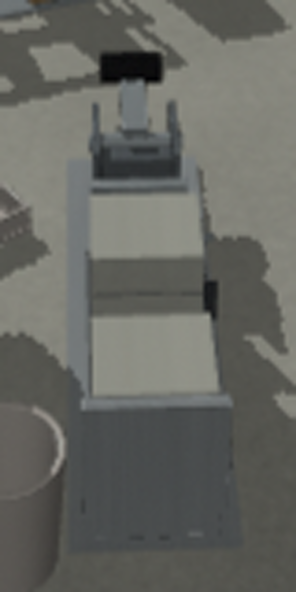

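```bash
python3 - <<'E'
from h import *
f=load('top0')
A=lambda u,v,z: at_z(f,190+u/4.4,160+v/4.4,z)
B=lambda u,v,z: at_z(f,315+u/4.8,165+v/4.8,z)
def show(n,P):
    P=np.array(P)[:,:2]; print(n,'c',P.mean(0).round(1),'edges',np.linalg.norm(P-np.roll(P,-1,0),axis=1).round(1),[round(float(np.degrees(np.arctan2(*(np.roll(P,-1,0)-P)[i][::-1]))),1) for i in range(len(P))])
show('mid',[A(*p,94) for p in [(80,108),(190,100),(193,172),(87,180)]])
show('thin',[A(*p,94) for p in [(96,263),(205,257),(207,297),(98,305)]])
show('thick',[A(*p,94) for p in [(103,375),(217,362),(223,463),(108,470)]])
show('cp',[B(*p,106) for p in [(415,112),(530,137),(506,265),(387,236)]])
show('ce',[B(*p,106) for p in [(625,160),(732,183),(711,312),(598,286)]])
show('pad',[B(*p,93) for p in [(62,65),(117,75),(98,152),(45,142)]])
show('endpl',[B(*p,106) for p in [(747,178),(722,325)]])
E
```

```text
mid c [572.1 322.4] edges [63.3 41.4 60.7 41.7] [-87.3, -177.6, 92.9, 5.9]
thin c [491.9 314.2] edges [62.  22.6 61.9 23.8] [-88.2, -177.3, 92.9, 2.9]
thick c [415.1 308. ] edges [64.7 56.3 64.6 53. ] [-84.8, -176.9, 92.3, 3.1]
cp c [ 528.3 -147.4] edges [60.7 67.6 62.6 66. ] [-103.8, 166.3, 74.7, -15.3]
ce c [ 500.9 -253.2] edges [56.8 67.8 59.6 66.9] [-103.6, 167.0, 75.5, -15.4]
pad c [575.9  45.6] edges [29.1 41.7 28.  41.5] [-101.9, 164.6, 77.8, -13.9]
endpl c [ 491.6 -288.1] edges [77.4 77.4] [166.6, -13.4]
```

```bash
cat >> h.py <<'E'
def plan(xyz,yaw,n,s=None):
    """yaw = world angle (deg) of tool y. prints n suggested rows"""
    s=s or arm.get_state(); Rm=R.from_rotvec(s['eef_rot']); p=np.array(s['eef_pos'])
    Y=np.radians(yaw); y=np.array([np.cos(Y),np.sin(Y),0]); z=np.array([0,0,-1.]); T=R.from_matrix(np.c_[np.cross(y,z),y,z])
    rel=(Rm.inv()*T).as_rotvec(degrees=True)
    print('turn total',rel.round(2))
    d=(np.array(xyz)-p)/n; cur=Rm; 
    for i in range(n):
        t=cur.inv().apply(d)/1000; print([t.round(4).tolist(),(rel/n).round(2).tolist()],end=', ')
        cur=cur*R.from_rotvec(rel/n,degrees=True)
    print()
def st():
    s=arm.get_state(); Rm=R.from_rotvec(s['eef_rot']).as_matrix()
    print('t',round(s['time_s'],2),'p',np.round(s['eef_pos'],1),'yaw',round(float(np.degrees(np.arctan2(Rm[1,1],Rm[0,1]))),2),'z',Rm[:,2].round(4),'F',np.round(s['contact_force'],1),'w',round(s['width'],1),'q',np.round(s['joint_pos'],2)); return s
E
python3 -c "
from h import *
st(); plan([560,317,400],4.5,10)"
```

```text
t 0.15 p [179.8 598.4 404. ] yaw 73.29 z [-3.0e-04 -1.2e-03 -1.0e+00] F [-0.5  0.4  0. ] w 85.2 q [-1.35  0.41 -0.01  1.6   0.01  1.13 -0.08]
turn total [-6.000e-02  5.000e-02  6.879e+01]
[[-0.0445, -0.016, 0.0004], [-0.01, 0.0, 6.88]], [[-0.0461, -0.0106, 0.0004], [-0.01, 0.0, 6.88]], [[-0.047, -0.005, 0.0004], [-0.01, 0.0, 6.88]], [[-0.0473, 0.0007, 0.0004], [-0.01, 0.0, 6.88]], [[-0.0469, 0.0064, 0.0004], [-0.01, 0.0, 6.88]], [[-0.0458, 0.0119, 0.0004], [-0.01, 0.0, 6.88]], [[-0.044, 0.0173, 0.0004], [-0.01, 0.0, 6.88]], [[-0.0416, 0.0225, 0.0004], [-0.01, 0.0, 6.88]], [[-0.0386, 0.0273, 0.0004], [-0.01, 0.0, 6.88]], [[-0.0351, 0.0317, 0.0004], [-0.01, 0.0, 6.88]],
```

```bash
python3 -m crank '[[[-0.0445,-0.016,0],[0,0,6.9]],[[-0.046,-0.0105,0],[0,0,6.9]],[[-0.047,-0.005,0],[0,0,6.9]],[[-0.047,0.0005,0],[0,0,6.9]],[[-0.047,0.0065,0],[0,0,6.9]]]' 0.72
python3 -m crank '[[[-0.046,0.012,0],[0,0,6.9]],[[-0.044,0.0175,0],[0,0,6.9]],[[-0.0415,0.0225,0],[0,0,6.9]],[[-0.0385,0.0275,0],[0,0,6.9]],[[-0.035,0.0315,0],[0,0,6.9]]]'
python3 -m crank '[[[0,0,0],[0,0,0]]]'
python3 -c "
from h import *
st(); f=grab('wrist','w1');save(f,'w1'); f=grab('top','t1');save(f,'t1')"
```

```text
time_s: 0.78
eef_pos: [370.5, 456.8, 404.6]
eef_rot: [-1.363, -2.83, 0.0]
contact_force: [0.4, 0.5, 0.0]
width: 61.6
time_s: 1.4
eef_pos: [560.5, 316.0, 404.5]
eef_rot: [-2.141, -2.299, 0.0]
contact_force: [0.5, 0.2, 0.3]
width: 61.3
time_s: 1.52
eef_pos: [562.3, 313.1, 404.3]
eef_rot: [2.144, 2.293, -0.001]
contact_force: [-0.9, 0.6, -0.6]
width: 61.5
t 1.52 p [562.3 313.1 404.3] yaw 3.84 z [ 0.0014 -0.0026 -1.    ] F [-0.9  0.6 -0.6] w 61.5 q [-0.85  0.46  0.38  1.57 -0.18  1.15 -0.37]
```

View pics/w1.png

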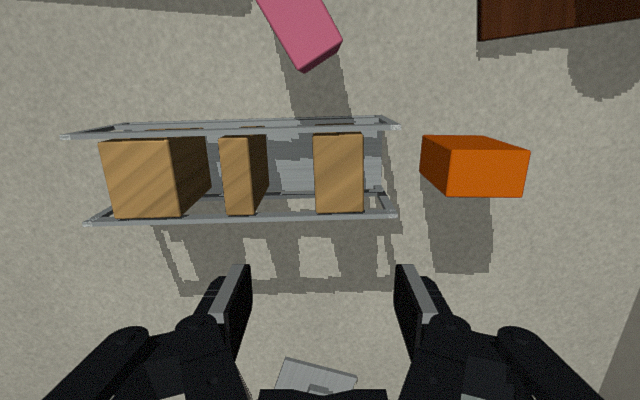

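Seen from the wrist, piece_mid is the right-hand piece, with top corners near (313,134), (363,133), (364,212) and (315,213).

```bash
python3 - <<'E'
from h import *
f=load('w1')
def show(n,Q,z):
    P=np.array([at_z(f,*p,z) for p in Q])[:,:2]; print(n,'c',P.mean(0).round(1),'edges',np.linalg.norm(P-np.roll(P,-1,0),axis=1).round(1),[round(float(np.degrees(np.arctan2(*(np.roll(P,-1,0)-P)[i][::-1]))),1) for i in range(len(P))])
show('mid',[(313,134.5),(363,132.5),(364,212),(315,214)],94)
show('thin',[(221,137),(249,136),(253,214.5),(226,216)],94)
show('slatfar',[(72,136),(392,125)],94)
i=cv2.imread('pics/w1.png'); cv2.imwrite('pics/z.png',cv2.resize(i[110:240,200:410],None,fx=3.8,fy=3.8,interpolation=cv2.INTER_CUBIC))
E
```

```text
mid c [574.6 326.4] edges [38.2 64.6 40.3 64.8] [6.1, -83.4, -173.7, 94.8]
thin c [494.3 318.9] edges [21.5 64.1 22.4 64.6] [5.9, -86.9, -172.8, 92.3]
slatfar c [490.  355.3] edges [244.8 244.8] [5.8, -174.2]
```

View pics/z.png

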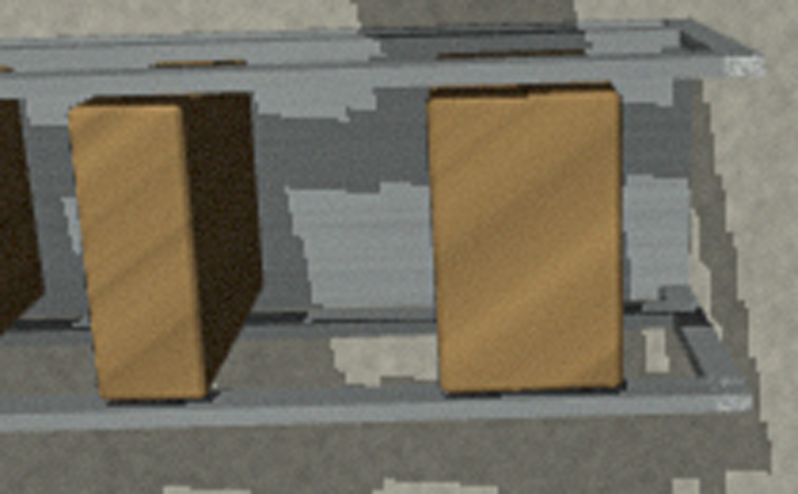

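```bash
python3 -c "
from h import *
plan([574.5,325.5,300],5.3,2);plan([574.5,325.5,225],5.3,5)"
```

```text
turn total [-0.06  0.01 -1.02]
[[0.0037, 0.0079, 0.0521], [-0.03, 0.01, -0.51]], [[0.0037, 0.0079, 0.0521], [-0.03, 0.01, -0.51]], 
turn total [-0.06  0.01 -1.02]
[[0.0015, 0.0032, 0.0358], [-0.01, 0.0, -0.2]], [[0.0015, 0.0032, 0.0358], [-0.01, 0.0, -0.2]], [[0.0015, 0.0032, 0.0358], [-0.01, 0.0, -0.2]], [[0.0015, 0.0032, 0.0358], [-0.01, 0.0, -0.2]], [[0.0014, 0.0032, 0.0358], [-0.01, 0.0, -0.2]],
```

```bash
python3 -m crank '[[[0.0037,0.0079,0.052],[0,0,-0.5]],[[0.0037,0.0079,0.052],[0,0,-0.5]],[[0,0,0],[0,0,0]]]'
python3 -c "
from h import *
st(); f=grab('wrist','w2');save(f,'w2')
f=load('w2');P=proj(f,[[574.5,326.5,94]]);print(P)
plan([574.5,325.5,225],5.3,3)"
```

```text
time_s: 2.0
eef_pos: [572.1, 326.9, 296.4]
eef_rot: [-2.111, -2.323, 0.012]
contact_force: [-0.3, 0.1, 0.7]
width: 61.4
t 2.0 p [572.1 326.9 296.4] yaw 5.47 z [-0.0075 -0.0039 -1.    ] F [-0.3  0.1  0.7] w 61.4 q [-0.82  0.59  0.34  1.63 -0.22  0.97 -0.31]
[[329.87192634 248.56824587]]
turn total [-0.21  0.07  0.12]
[[-0.0004, 0.0005, 0.0248], [-0.07, 0.02, 0.04]], [[-0.0004, 0.0004, 0.0248], [-0.07, 0.02, 0.04]], [[-0.0005, 0.0004, 0.0248], [-0.07, 0.02, 0.04]],
```

View pics/w2.png

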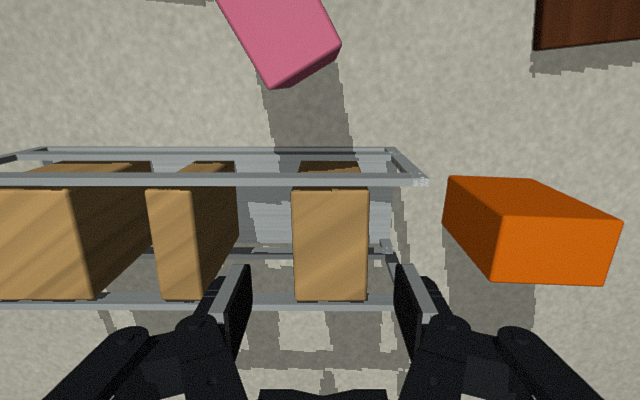

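```bash
python3 - <<'E'
from h import *
f=load('w2')
P=np.array([at_z(f,*p,94) for p in [(293,190.5),(369,189.5),(367,300),(294,301)]])[:,:2]; print(P.round(1),P.mean(0))
E
python3 -m crank '[[[0,0.0015,0.024],[0,0,0]],[[0,0.0005,0.024],[0,0,0]],[[0,0,0.023],[0,0,0]],[[0,0,0],[0,0,0]]]'
python3 -c "
from h import *
st(); grab('wrist','w3')"
```

```text
[[553.2 356. ]
 [590.4 360.2]
 [597.9 297.7]
 [558.1 293. ]] [574.89680235 326.7502405 ]
time_s: 2.55
eef_pos: [576.3, 326.5, 230.8]
eef_rot: [-2.115, -2.322, -0.001]
contact_force: [0.1, -0.1, 0.4]
width: 61.5
t 2.55 p [576.3 326.5 230.8] yaw 5.34 z [-1.e-04  6.e-04 -1.e+00] F [ 0.1 -0.1  0.4] w 61.5 q [-0.8   0.67  0.31  1.67 -0.26  0.85 -0.29]
```

View pics/w3.png

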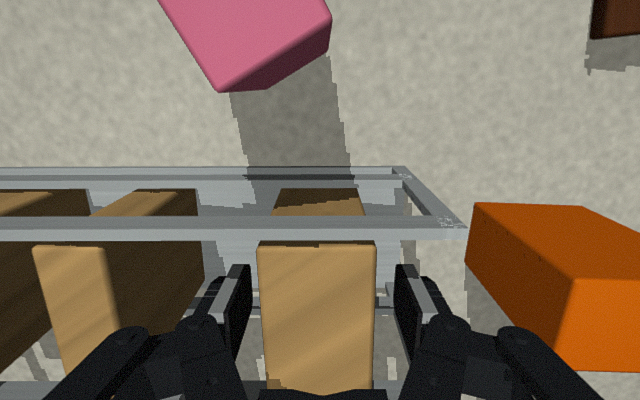

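```bash
python3 -m crank '[[[0,-0.001,0.003],[0,0,0]],[[0,0,0],[0,0,0]],[[0,0,0],[0,0,0]],[[0,0,0],[0,0,0]],[[0,0,0],[0,0,0]]]' 0
python3 -c "
from h import *
st()"
```

```text
time_s: 3.22
eef_pos: [576.1, 326.2, 228.6]
eef_rot: [2.116, 2.322, 0.004]
contact_force: [-1.9, 0.0, 7.5]
width: 39.5
t 3.23 p [576.1 326.2 228.6] yaw 5.29 z [ 0.0018  0.0018 -1.    ] F [-1.9  0.   7.5] w 39.5 q [-0.8   0.67  0.31  1.67 -0.26  0.84 -0.29]
```

```bash
python3 -m crank '[[[0,0,-0.02],[0,0,0]],[[0,0,-0.04],[0,0,0]],[[0,0,-0.05],[0,0,0]],[[0,0,-0.02],[0,0,0]],[[0,0,0],[0,0,0]]]'
python3 -c "
from h import *
st(); grab('wrist','w4')
f=load('top0')
print(at_z(f,345,238,20),at_z(f,334,120,140))
plan([500,170,357],76,7)"
```

```text
time_s: 3.85
eef_pos: [576.1, 325.7, 359.8]
eef_rot: [2.116, 2.321, 0.007]
contact_force: [0.5, 0.1, -2.1]
width: 39.6
t 3.85 p [576.1 325.7 359.8] yaw 5.27 z [ 0.0037  0.0027 -1.    ] F [ 0.5  0.1 -2.1] w 39.6 q [-0.83  0.52  0.36  1.57 -0.2   1.08 -0.33]
[452.51064536  12.71811442  20.        ] [736.15609393  36.71318828 140.        ]
turn total [  0.1   -0.   -70.72]
[[-0.0211, -0.0128, 0.0001], [0.01, -0.0, -10.1]], [[-0.0186, -0.0163, 0.0001], [0.01, -0.0, -10.1]], [[-0.0154, -0.0193, 0.0001], [0.01, -0.0, -10.1]], [[-0.0118, -0.0217, 0.0001], [0.01, -0.0, -10.1]], [[-0.0078, -0.0234, 0.0001], [0.01, -0.0, -10.1]], [[-0.0036, -0.0245, 0.0001], [0.01, -0.0, -10.1]], [[0.0008, -0.0247, 0.0001], [0.01, -0.0, -10.1]],
```

View pics/w4.png

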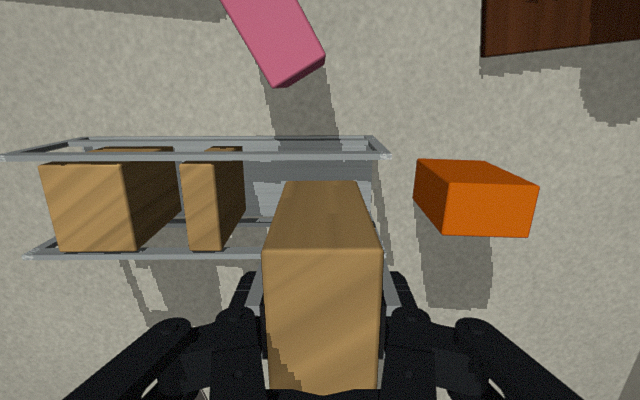

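```bash
python3 -m crank '[[[-0.021,-0.013,0],[0,0,-10.1]],[[-0.0185,-0.0165,0],[0,0,-10.1]],[[-0.0155,-0.0195,0],[0,0,-10.1]],[[-0.012,-0.0215,0],[0,0,-10.1]],[[-0.008,-0.0235,0],[0,0,-10.1]]]'
python3 -m crank '[[[-0.0035,-0.0245,0],[0,0,-10.1]],[[0.001,-0.0245,0],[0,0,-10.1]],[[0,0,0],[0,0,0]],[[0,0,0],[0,0,0]]]'
python3 -c "
from h import *
st(); f=grab('top','t2');save(f,'t2')
i=cv2.imread('pics/t2.png');cv2.imwrite('pics/z2.png',i)
plan([500,170,225.5],76,5)"
```

```text
time_s: 4.53
eef_pos: [520.6, 213.4, 355.2]
eef_rot: [-0.915, -3.003, 0.003]
contact_force: [0.4, -0.7, -2.1]
width: 39.5
time_s: 5.03
eef_pos: [499.6, 170.5, 356.0]
eef_rot: [-0.386, -3.117, 0.0]
contact_force: [0.1, 0.3, -1.7]
width: 39.0
t 5.03 p [499.6 170.5 356. ] yaw 75.86 z [-1.e-03 -1.e-04 -1.e+00] F [ 0.1  0.3 -1.7] w 39.0 q [-0.52  0.3   0.12  1.9  -0.04  0.95  0.95]
turn total [-0.01 -0.04 -0.09]
[[-0.0001, -0.0001, 0.0261], [-0.0, -0.01, -0.02]], [[-0.0001, -0.0001, 0.0261], [-0.0, -0.01, -0.02]], [[-0.0001, -0.0001, 0.0261], [-0.0, -0.01, -0.02]], [[-0.0001, -0.0001, 0.0261], [-0.0, -0.01, -0.02]], [[-0.0001, -0.0001, 0.0261], [-0.0, -0.01, -0.02]],
```

View pics/t2.png

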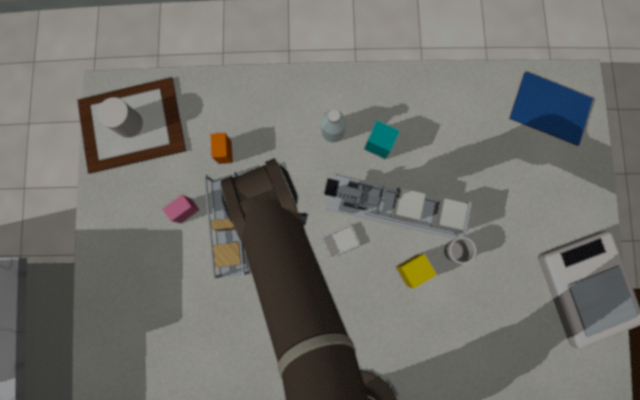

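```bash
python3 -m crank '[[[0,0,0.035],[0,0,0]],[[0,0,0.045],[0,0,0]],[[0,0,0.03],[0,0,0]],[[0,0,0.01],[0,0,0]],[[0,0,0],[0,0,0]]]'
python3 -m crank '[[[0,0,0.004],[0,0,0]],[[0,0,0.004],[0,0,0]],[[0,0,0],[0,0,0]]]'
python3 -c "
from h import *
st()"
```

```text
time_s: 5.7
eef_pos: [499.8, 170.7, 236.4]
eef_rot: [-0.383, -3.117, 0.001]
contact_force: [0.1, 0.5, -1.3]
width: 39.4
time_s: 6.08
eef_pos: [499.7, 170.2, 228.9]
eef_rot: [0.384, 3.118, 0.0]
contact_force: [-0.5, -0.3, -1.7]
width: 39.5
t 6.08 p [499.7 170.2 228.9] yaw 75.97 z [ 4.e-04  3.e-04 -1.e+00] F [-0.5 -0.3 -1.7] w 39.5 q [-0.5   0.47  0.1   2.   -0.07  0.67  0.97]
```

```bash
python3 -m crank '[[[0,0,0.002],[0,0,0]],[[0,0,0.0015],[0,0,0]],[[0,0,0.0005],[0,0,0]],[[0,0,0],[0,0,0]]]'
python3 -c "
from h import *
st()"
```

```text
time_s: 6.58
eef_pos: [499.7, 170.2, 224.7]
eef_rot: [-0.383, -3.118, -0.0]
contact_force: [0.8, 0.1, -2.5]
width: 39.5
t 6.58 p [499.7 170.2 224.7] yaw 75.98 z [-0.  0. -1.] F [ 0.8  0.1 -2.5] w 39.5 q [-0.5   0.48  0.1   2.   -0.07  0.66  0.97]
```

```bash
for k in 1; do python3 -m crank '[[[0,0,0.001],[0,0,0]],[[0,0,0],[0,0,0]]]'; python3 -m crank '[[[0,0,0.001],[0,0,0]],[[0,0,0],[0,0,0]]]'; done
```

```text
time_s: 6.82
eef_pos: [499.8, 170.0, 224.5]
eef_rot: [0.384, 3.118, 0.0]
contact_force: [-2.1, -1.9, 8.6]
width: 39.4
time_s: 7.08
eef_pos: [499.8, 170.0, 224.5]
eef_rot: [0.384, 3.118, 0.001]
contact_force: [-6.7, -3.5, 20.1]
width: 39.4
```

```bash
python3 -m crank '[[[0,0,-0.002],[0,0,0]],[[0,0,0],[0,0,0]],[[0,0,0],[0,0,0]]]' 0.72
python3 -m crank '[[[0,0,-0.02],[0,0,0]],[[0,0,-0.04],[0,0,0]],[[0,0,-0.045],[0,0,0]],[[0,0,-0.02],[0,0,0]],[[0,0,0],[0,0,0]]]' 1
python3 -c "
from h import *
st();  f=grab('wrist','w5');save(f,'w5')"
```

```text
time_s: 7.45
eef_pos: [499.7, 170.2, 224.5]
eef_rot: [-0.383, -3.118, 0.0]
contact_force: [0.6, -0.2, -0.1]
width: 61.3
time_s: 8.07
eef_pos: [500.1, 170.3, 351.0]
eef_rot: [0.383, 3.116, 0.003]
contact_force: [0.1, 0.5, -0.4]
width: 84.9
t 8.07 p [500.1 170.3 351. ] yaw 75.98 z [ 0.0028  0.0014 -1.    ] F [ 0.1  0.5 -0.4] w 84.9 q [-0.52  0.3   0.12  1.9  -0.05  0.94  0.95]
```

View pics/w5.png

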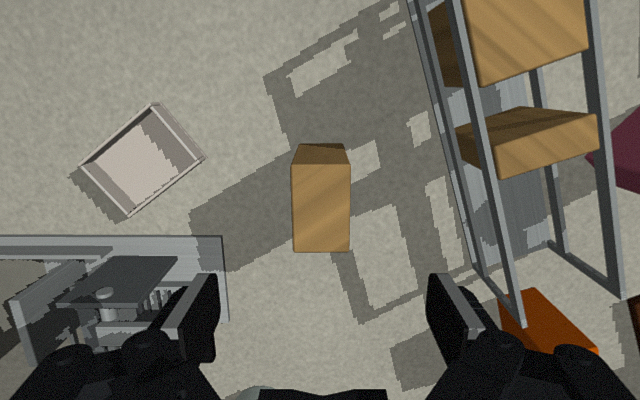

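```bash
python3 - <<'E'
from h import *
f=load('w5')
P=np.array([at_z(f,*p,90) for p in [(291.5,164.5),(348.5,164.5),(349.5,252),(294,252)]])[:,:2]; print(P.round(1),P.mean(0))
print(np.linalg.norm(P-np.roll(P,-1,0),axis=1), [round(float(np.degrees(np.arctan2(*(np.roll(P,-1,0)-P)[i][::-1]))),1) for i in range(4)])
plan([P.mean(0)[0],P.mean(0)[1],351],-14,9)
E
```

```text
[[464.9 159. ]
 [473.8 194.7]
 [534.9 181.7]
 [525.4 143.9]] [499.77458541 169.80722095]
[36.85621966 62.43225975 38.92535996 62.38129095] [76.0, -12.1, -104.1, 166.0]
turn total [ 5.000e-02 -0.000e+00  8.999e+01]
[[-0.0, -0.0, -0.0001], [0.01, -0.0, 10.0]], [[-0.0, -0.0, -0.0001], [0.01, -0.0, 10.0]], [[-0.0, -0.0, -0.0001], [0.01, -0.0, 10.0]], [[-0.0, -0.0, -0.0001], [0.01, -0.0, 10.0]], [[-0.0, -0.0, -0.0001], [0.01, -0.0, 10.0]], [[-0.0, -0.0, -0.0001], [0.01, -0.0, 10.0]], [[-0.0, 0.0, -0.0001], [0.01, -0.0, 10.0]], [[-0.0, 0.0, -0.0001], [0.01, -0.0, 10.0]], [[-0.0, 0.0, -0.0001], [0.01, -0.0, 10.0]],
```

```bash
python3 -m crank '[[[0,0,0],[0,0,10]],[[0,0,0],[0,0,10]],[[0,0,0],[0,0,10]],[[0,0,0],[0,0,10]],[[0,0,0],[0,0,10]]]'
python3 -m crank '[[[0,0,0],[0,0,10]],[[0,0,0],[0,0,10]],[[0,0,0],[0,0,10]],[[0,0,0],[0,0,10]],[[0,0,0],[0,0,0]]]'
python3 -c "
from h import *
st();  f=grab('wrist','w6');save(f,'w6')
plan([499.8,170,225],-14,4)"
```

```text
time_s: 8.75
eef_pos: [499.3, 170.1, 347.8]
eef_rot: [-1.672, -2.658, 0.004]
contact_force: [-0.2, 0.3, 0.1]
width: 85.2
time_s: 9.38
eef_pos: [499.3, 170.2, 348.2]
eef_rot: [2.474, 1.935, -0.004]
contact_force: [-0.4, 0.4, -0.5]
width: 85.5
t 9.38 p [499.3 170.2 348.2] yaw -13.94 z [-0.002  -0.0018 -1.    ] F [-0.4  0.4 -0.5] w 85.5 q [-0.77  0.32  0.43  1.92 -0.16  0.94 -0.5 ]
turn total [-0.08  0.1   0.21]
[[0.0, 0.0002, 0.0309], [-0.02, 0.03, 0.05]], [[0.0, 0.0002, 0.0309], [-0.02, 0.03, 0.05]], [[-0.0, 0.0001, 0.0309], [-0.02, 0.03, 0.05]], [[-0.0, 0.0001, 0.0309], [-0.02, 0.03, 0.05]],
```

View pics/w6.png

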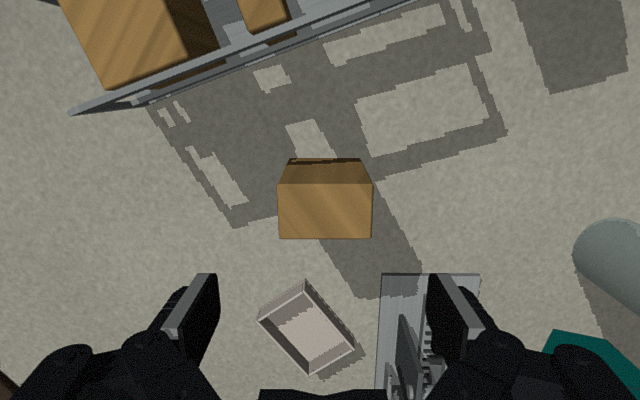

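```bash
python3 -m crank '[[[0,0,0.03],[0,0,0]],[[0,0,0.04],[0,0,0]],[[0,0,0.035],[0,0,0]],[[0,0,0.018],[0,0,0]],[[0,0,0],[0,0,0]]]'
python3 -m crank '[[[0,0,0],[0,0,0]],[[0,0,0],[0,0,0]],[[0,0,0],[0,0,0]],[[0,0,0],[0,0,0]]]' 0
python3 -c "
from h import *
st()"
python3 -m crank '[[[0,0,-0.02],[0,0,0]],[[0,0,-0.05],[0,0,0]],[[0,0,-0.06],[0,0,0]],[[0,0,-0.03],[0,0,0]],[[0,0,0],[0,0,0]]]'
python3 -c "
from h import *
st(); plan([540,-70,390],-14,6)"
```

```text
time_s: 10.05
eef_pos: [499.0, 169.8, 225.0]
eef_rot: [-2.473, -1.937, 0.006]
contact_force: [-0.5, -0.7, 0.8]
width: 85.3
time_s: 10.55
eef_pos: [500.1, 170.3, 227.7]
eef_rot: [2.475, 1.934, 0.003]
contact_force: [0.2, -0.3, 7.6]
width: 63.1
t 10.55 p [500.1 170.3 227.7] yaw -14.0 z [ 1.6e-03  9.0e-04 -1.0e+00] F [ 0.2 -0.3  7.6] w 63.1 q [-0.7   0.49  0.36  2.01 -0.27  0.68 -0.41]
time_s: 11.18
eef_pos: [500.1, 170.2, 389.1]
eef_rot: [2.475, 1.934, 0.008]
contact_force: [-0.3, -0.6, -2.9]
width: 63.0
t 11.18 p [500.1 170.2 389.1] yaw -14.0 z [ 0.004   0.0027 -1.    ] F [-0.3 -0.6 -2.9] w 63.0 q [-0.79  0.27  0.45  1.88 -0.14  1.02 -0.52]
turn total [ 0.18 -0.21  0.  ]
[[-0.0372, 0.0161, -0.0002], [0.03, -0.03, 0.0]], [[-0.0372, 0.0161, -0.0002], [0.03, -0.03, 0.0]], [[-0.0372, 0.0161, -0.0002], [0.03, -0.03, 0.0]], [[-0.0372, 0.0161, -0.0002], [0.03, -0.03, 0.0]], [[-0.0372, 0.0161, -0.0002], [0.03, -0.03, 0.0]], [[-0.0372, 0.0161, -0.0002], [0.03, -0.03, 0.0]],
```

```bash
python3 -c "
from h import *
plan([495,-278,410],-14.5,9)"
```

```text
turn total [ 0.18 -0.21  0.5 ]
[[-0.0485, 0.0115, -0.0025], [0.02, -0.02, 0.06]], [[-0.0484, 0.0116, -0.0024], [0.02, -0.02, 0.06]], [[-0.0484, 0.0116, -0.0024], [0.02, -0.02, 0.06]], [[-0.0484, 0.0116, -0.0024], [0.02, -0.02, 0.06]], [[-0.0484, 0.0117, -0.0024], [0.02, -0.02, 0.06]], [[-0.0484, 0.0117, -0.0024], [0.02, -0.02, 0.06]], [[-0.0484, 0.0118, -0.0024], [0.02, -0.02, 0.06]], [[-0.0484, 0.0118, -0.0024], [0.02, -0.02, 0.06]], [[-0.0484, 0.0119, -0.0023], [0.02, -0.02, 0.06]],
```

```bash
python3 -m crank '[[[-0.03,0.007,-0.0025],[0,0,0.1]],[[-0.0485,0.0115,-0.0025],[0,0,0.1]],[[-0.0485,0.0115,-0.0025],[0,0,0.1]],[[-0.0485,0.0115,-0.0025],[0,0,0.1]],[[-0.0485,0.0115,-0.0025],[0,0,0.1]]]'
python3 -m crank '[[[-0.0485,0.0115,-0.0025],[0,0,0]],[[-0.0485,0.012,-0.0025],[0,0,0]],[[-0.0485,0.012,-0.0025],[0,0,0]],[[-0.045,0.012,-0.0025],[0,0,0]],[[-0.02,0.005,0],[0,0,0]]]'
python3 -m crank '[[[0,0,0],[0,0,0]],[[0,0,0],[0,0,0]]]'
python3 -c "
from h import *
st();  f=grab('wrist','w7');save(f,'w7')"
```

```text
time_s: 11.8
eef_pos: [495.2, -61.3, 397.9]
eef_rot: [-2.483, -1.923, 0.003]
contact_force: [0.9, -0.2, -2.0]
width: 63.3
time_s: 12.42
eef_pos: [493.0, -279.5, 407.8]
eef_rot: [-2.487, -1.918, 0.003]
contact_force: [-0.2, 0.0, -3.2]
width: 63.0
time_s: 12.68
eef_pos: [494.1, -275.8, 408.0]
eef_rot: [-2.482, -1.923, 0.001]
contact_force: [-0.2, 1.8, -2.2]
width: 63.5
t 12.68 p [ 494.1 -275.8  408. ] yaw -14.47 z [-0.0018  0.0013 -1.    ] F [-0.2  1.8 -2.2] w 63.5 q [-0.09  0.35  0.67  1.77 -0.24  1.1   0.41]
```

View pics/w7.png

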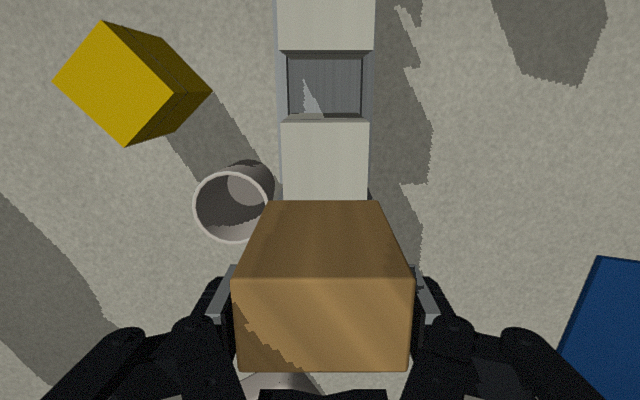

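```bash
python3 - <<'E'
import cv2
i=cv2.imread('pics/w7.png'); cv2.imwrite('pics/z7.png',cv2.resize(i[0:210,250:400],None,fx=2.8*1.01,fy=2.8*1.01,interpolation=cv2.INTER_CUBIC))
cv2.imwrite('pics/z7b.png',cv2.resize(i[30:135,265:385],None,fx=5.5,fy=5.5,interpolation=cv2.INTER_CUBIC))
E
```

```text
(no output)
```

View pics/z7b.png

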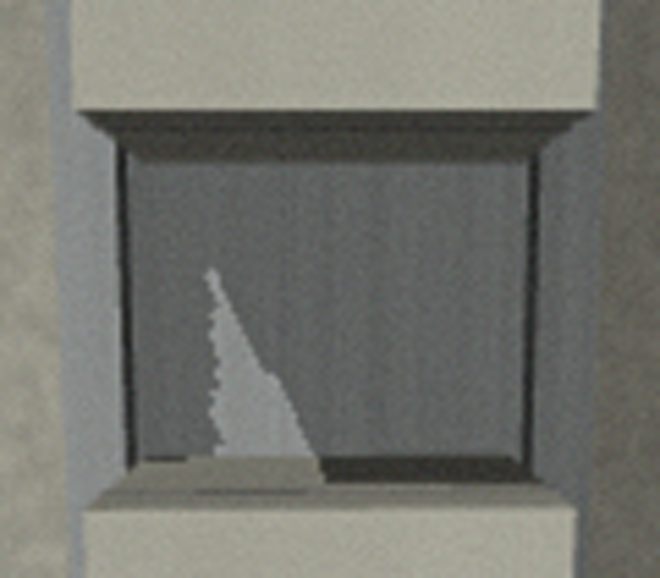

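```bash
python3 - <<'E'
from h import *
f=load('w7')
pc=np.array([at_z(f,*p,106)[:2] for p in [(278.3,50.0),(374.1,50.0)]]); ec=np.array([at_z(f,*p,106)[:2] for p in [(280.3,122.7),(369.9,122.7)]])
print(pc,ec,np.linalg.norm(pc[1]-pc[0]),np.linalg.norm(ec[1]-ec[0]))
for a in (pc,ec): print(np.degrees(np.arctan2(*(a[1]-a[0])[::-1])))
m1=pc.mean(0);m2=ec.mean(0);g=(m1+m2)/2;print('mids',m1,m2,'gap',np.linalg.norm(m1-m2),np.degrees(np.arctan2(*(m1-m2)[::-1])),'centre',g)
# floor check
q=[at_z(f,265+u/5.5,30+v/5.5,6)[:2] for u,v in [(135,160),(530,160),(135,458),(520,458)]]
print(np.round(q,1), 'floor mids',(q[0]+q[1])/2,(q[2]+q[3])/2)
# held piece: top at TCP z -227.7+90
s=arm.get_state(); zt=s['eef_pos'][2]-227.7+90
P=np.array([at_z(f,*p,zt) for p in [(233,279),(413,277)]]);print(P,s['eef_pos'],np.degrees(np.arctan2(*(P[1]-P[0])[:2][::-1])))
zb=zt-90
P=np.array([at_z(f,*p,zb) for p in [(272,201),(379,201)]]);print(P,np.degrees(np.arctan2(*(P[1]-P[0])[:2][::-1])),np.linalg.norm(P[1]-P[0]))
E
```

```text
[[ 489.78279178 -167.26296442]
 [ 553.98516855 -183.85851685]] [[ 477.02491733 -214.90983261]
 [ 540.83157194 -231.36349806]] 66.31257455367927 65.89394721519926
-14.493047675133724
-14.459712702856496
mids [ 521.88398016 -175.56074063] [ 508.92824463 -223.13666533] gap 49.30841403123399 74.76676032869715 centre [ 515.4061124  -199.34870298]
[[ 488.7 -166.5]
 [ 555.1 -183.7]
 [ 474.7 -214.9]
 [ 542.5 -232.4]] floor mids [ 521.9308101  -175.12829651] [ 508.60179845 -223.63125831]
[[ 470.06006751 -249.10167609  270.60250876]
 [ 528.15571903 -263.21417786  270.60250876]] [ 494.24639994 -275.51784263  408.30250876] -13.653732505858674
[[ 470.26036073 -250.88207349  180.60250876]
 [ 529.42486361 -266.09390598  180.60250876]] -14.419050137510187 61.088773511679335
```

```bash
python3 -c "
from h import *
plan([515.4,-199.0,352],-14.47,4)"
```

```text
turn total [-0.09 -0.05  0.04]
[[0.0198, 0.0004, 0.0141], [-0.02, -0.01, 0.01]], [[0.0198, 0.0004, 0.0141], [-0.02, -0.01, 0.01]], [[0.0198, 0.0004, 0.0141], [-0.02, -0.01, 0.01]], [[0.0198, 0.0003, 0.0141], [-0.02, -0.01, 0.01]],
```

```bash
python3 -m crank '[[[0.02,0.0004,0.014],[0,0,0]],[[0.0198,0.0004,0.014],[0,0,0]],[[0.0198,0.0004,0.014],[0,0,0]],[[0.0198,0.0003,0.014],[0,0,0]],[[0,0,0],[0,0,0]]]'
python3 -m crank '[[[0,0,0],[0,0,0]],[[0,0,0],[0,0,0]]]'
python3 -c "
from h import *
st(); f=grab('wrist','w8');save(f,'w8'); f=grab('side','s8');save(f,'s8'); plan([515.4,-199.0,352],-14.47,1)"
python3 - <<'E'
import cv2
i=cv2.imread('pics/s8.png'); cv2.imwrite('pics/s8z.png',cv2.resize(i[100:340,200:420],None,fx=2.5,fy=2.5,interpolation=cv2.INTER_CUBIC))
E
```

```text
time_s: 13.35
eef_pos: [515.9, -197.8, 351.6]
eef_rot: [-2.479, -1.926, 0.002]
contact_force: [-0.5, -0.5, -1.5]
width: 63.0
time_s: 13.6
eef_pos: [515.2, -201.5, 353.8]
eef_rot: [2.485, 1.92, 0.001]
contact_force: [-0.5, 0.1, -1.0]
width: 62.7
t 13.6 p [ 515.2 -201.5  353.8] yaw -14.61 z [ 1.e-03 -7.e-04 -1.e+00] F [-0.5  0.1 -1. ] w 62.7 q [-0.2   0.38  0.63  1.86 -0.27  0.98  0.29]
turn total [ 0.05  0.01 -0.13]
[[0.0023, -0.0004, 0.0017], [0.05, 0.01, -0.13]],
```

View pics/w8.png

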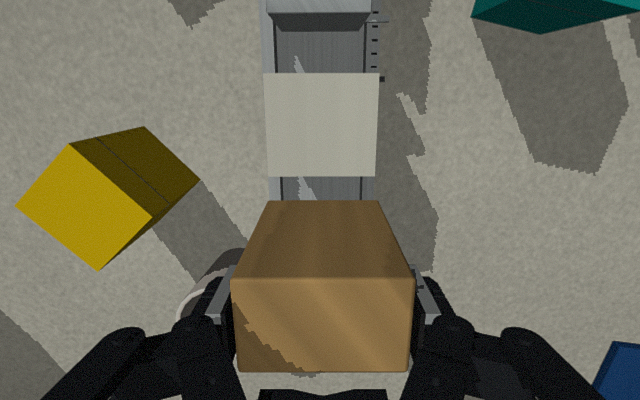

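View pics/s8z.png

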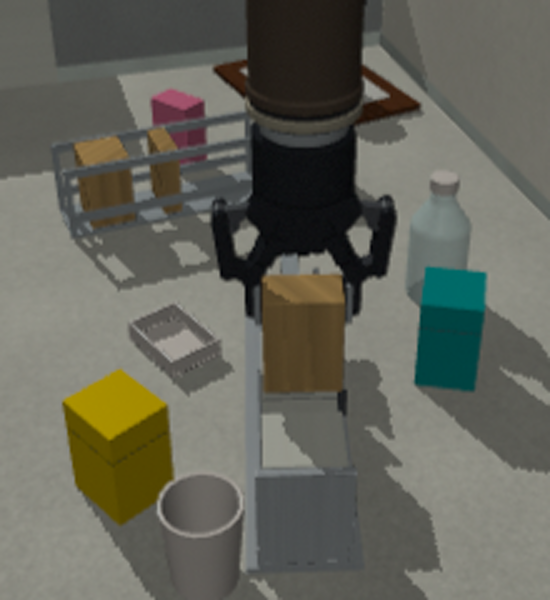

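```bash
python3 - <<'E'
from h import *
f=load('w8'); s=arm.get_state(); zb=s['eef_pos'][2]-227.7
u=np.array([np.cos(np.radians(75.5)),np.sin(np.radians(75.5))]); v=np.array([u[1],-u[0]])
c=s['eef_pos'][:2]
def rel(p,z): q=at_z(f,*p,z)[:2]-c; return round(q@v,1),round(q@u,1)
print('pc near edge',rel((267,176),106),rel((376,176),106), 'far',rel((264,73),106),rel((380,73),106))
print('piece bot far',rel((268,201),zb),rel((380,201),zb))
print('pointer',rel((382,79),36),'tab?',rel((378,21),42))
E
```

```text
pc near edge (np.float64(-33.8), np.float64(27.4)) (np.float64(33.4), np.float64(27.3)) far (np.float64(-32.4), np.float64(87.0)) (np.float64(32.9), np.float64(86.9))
piece bot far (np.float64(-30.8), np.float64(17.7)) (np.float64(33.3), np.float64(17.5))
pointer (np.float64(45.1), np.float64(84.6)) tab? (np.float64(39.5), np.float64(122.9))
```

```bash
python3 -m crank '[[[0.0032,-0.0006,0.003],[0,0,-0.1]],[[0,0,0.005],[0,0,0]],[[0,0,0.005],[0,0,0]]]'
python3 -m crank '[[[0,0,0.01],[0,0,0]],[[0,0,0.015],[0,0,0]],[[0,0,0],[0,0,0]]]'
python3 -c "
from h import *
st()"
```

```text
time_s: 14.08
eef_pos: [515.6, -197.1, 339.7]
eef_rot: [-2.482, -1.925, 0.0]
contact_force: [0.3, -0.1, -1.8]
width: 62.9
time_s: 14.45
eef_pos: [515.1, -196.9, 313.5]
eef_rot: [-2.481, -1.924, 0.003]
contact_force: [-0.2, 0.6, -0.9]
width: 62.9
t 14.45 p [ 515.1 -196.9  313.5] yaw -14.42 z [-2.9e-03  5.0e-04 -1.0e+00] F [-0.2  0.6 -0.9] w 62.9 q [-0.18  0.43  0.6   1.9  -0.31  0.9   0.32]
```

```bash
python3 -m crank '[[[-0.001,0,0.02],[0,0,0]],[[0,0,0.02],[0,0,0]],[[0,0,0.02],[0,0,0]],[[0,0,0.008],[0,0,0]],[[0,0,0],[0,0,0]]]'
python3 -c "
from h import *
st()"
```

```text
time_s: 15.08
eef_pos: [515.3, -198.3, 247.0]
eef_rot: [-2.483, -1.925, 0.001]
contact_force: [-0.4, 0.1, -1.0]
width: 63.4
t 15.07 p [ 515.3 -198.3  247. ] yaw -14.43 z [-7.e-04 -0.e+00 -1.e+00] F [-0.4  0.1 -1. ] w 63.4 q [-0.13  0.53  0.54  1.95 -0.38  0.77  0.38]
```

```bash
python3 -m crank '[[[0,0,0.006],[0,0,0]],[[0,0,0.004],[0,0,0]],[[0,0,0.0015],[0,0,0]],[[0,0,0],[0,0,0]]]'; python3 -m crank '[[[0,0,0.001],[0,0,0]],[[0,0,0],[0,0,0]]]';python3 -m crank '[[[0,0,0.001],[0,0,0]],[[0,0,0],[0,0,0]]]'
```

```text
time_s: 15.58
eef_pos: [515.4, -198.1, 235.7]
eef_rot: [-2.483, -1.925, -0.0]
contact_force: [0.6, -0.0, -1.4]
width: 63.3
time_s: 15.82
eef_pos: [515.4, -198.1, 234.7]
eef_rot: [-2.483, -1.925, -0.0]
contact_force: [-0.3, -0.0, -1.9]
width: 63.0
time_s: 16.08
eef_pos: [515.4, -198.2, 233.7]
eef_rot: [2.483, 1.925, 0.0]
contact_force: [-0.5, -0.4, -1.3]
width: 63.4
```

```bash
python3 -m crank '[[[0,0,0.001],[0,0,0]],[[0,0,0],[0,0,0]]]';python3 -m crank '[[[0,0,0.001],[0,0,0]],[[0,0,0],[0,0,0]]]';python3 -m crank '[[[0,0,0.001],[0,0,0]],[[0,0,0],[0,0,0]]]'
```

```text
time_s: 16.32
eef_pos: [515.4, -198.3, 233.7]
eef_rot: [-2.483, -1.925, -0.001]
contact_force: [-2.8, 0.9, 10.0]
width: 63.3
time_s: 16.58
eef_pos: [515.4, -198.5, 233.6]
eef_rot: [-2.482, -1.925, -0.002]
contact_force: [-5.7, 3.1, 22.7]
width: 63.4
time_s: 16.82
eef_pos: [515.3, -198.5, 233.6]
eef_rot: [-2.482, -1.924, -0.003]
contact_force: [-9.4, 4.5, 34.0]
width: 63.3
```

```bash
python3 - <<'E'
from h import *
f=load('w7')
for p in [(233,205),(193,205),(274,205)]: 
    q=at_z(f,*p,85)[:2]; d=q-np.array([515.4,-198.3]); u=np.array([.25,.968]);v=np.array([.968,-.25]); print(q,d@v,d@u)
E
python3 -m crank '[[[0,0,-0.003],[0,0,0]],[[0,0,0],[0,0,0]],[[0,0,0],[0,0,0]]]' 0.88
python3 -c "
from h import *
st()"
```

```text
[ 415.34524131 -272.20038682] -78.37790970718544 -96.54926411689925
[ 382.25615437 -263.6941493 ] -112.53470524221838 -96.58749793412291
[ 449.2438837  -280.91471775] -43.385441145157955 -96.51007585432639
time_s: 17.2
eef_pos: [515.4, -198.1, 233.4]
eef_rot: [-2.482, -1.925, 0.0]
contact_force: [-0.5, -0.0, 0.7]
width: 75.4
t 17.2 p [ 515.4 -198.1  233.4] yaw -14.41 z [-3.e-04 -0.e+00 -1.e+00] F [-0.5 -0.   0.7] w 75.4 q [-0.12  0.55  0.53  1.96 -0.4   0.74  0.4 ]
```

Released, and the jar is clear of the fingers. I'll rise straight up and look.

```bash
python3 -m crank '[[[0,0,-0.02],[0,0,0]],[[0,0,-0.03],[0,0,0]],[[0,0,-0.05],[0,0,0]],[[-0.03,0,-0.05],[0,0,0]],[[-0.04,0,-0.03],[0,0,0]]]'
python3 -m crank '[[[0,0,0],[0,0,0]],[[0,0,0],[0,0,0]]]' 0
python3 -c "
from h import *
st();  f=grab('wrist','w9');save(f,'w9')"
```

```text
time_s: 17.82
eef_pos: [498.4, -266.0, 415.9]
eef_rot: [2.479, 1.927, 0.002]
contact_force: [0.6, -0.2, -0.1]
width: 75.1
time_s: 18.08
eef_pos: [498.0, -265.4, 412.9]
eef_rot: [-2.482, -1.924, 0.0]
contact_force: [0.4, 0.6, -0.0]
width: 39.7
t 18.07 p [ 498.  -265.4  412.9] yaw -14.42 z [-8.e-04  9.e-04 -1.e+00] F [ 0.4  0.6 -0. ] w 39.7 q [-0.11  0.34  0.67  1.77 -0.23  1.11  0.38]
```

View pics/w9.png

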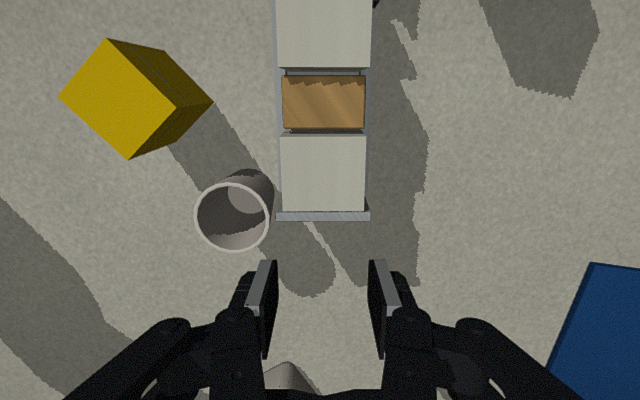

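```bash
python3 -c "
from h import *
plan([525,-160,375],-14.45,3)"
```

```text
turn total [-0.11 -0.04  0.09]
[[0.0361, 0.0, 0.0125], [-0.04, -0.01, 0.03]], [[0.0361, 0.0, 0.0125], [-0.04, -0.01, 0.03]], [[0.0361, -0.0, 0.0125], [-0.04, -0.01, 0.03]],
```

```bash
python3 -m crank '[[[0.036,0,0.0125],[0,0,0]],[[0.036,0,0.0125],[0,0,0]],[[0.036,0,0.0125],[0,0,0]],[[0,0,0],[0,0,0]],[[0,0,0],[0,0,0]]]'
python3 -c "
from h import *
st();  f=grab('wrist','w10');save(f,'w10')
i=cv2.imread('pics/w10.png'); cv2.imwrite('pics/z10.png',cv2.resize(i[30:200,330:440],None,fx=3.5,fy=3.5,interpolation=cv2.INTER_CUBIC))"
```

```text
time_s: 18.75
eef_pos: [524.8, -160.9, 375.5]
eef_rot: [-2.481, -1.926, 0.002]
contact_force: [-0.3, 0.0, -0.5]
width: 0.1
t 18.75 p [ 524.8 -160.9  375.5] yaw -14.35 z [-1.5e-03 -3.0e-04 -1.0e+00] F [-0.3  0.  -0.5] w 0.1 q [-0.28  0.35  0.63  1.85 -0.24  1.02  0.19]
```

View pics/w10.png

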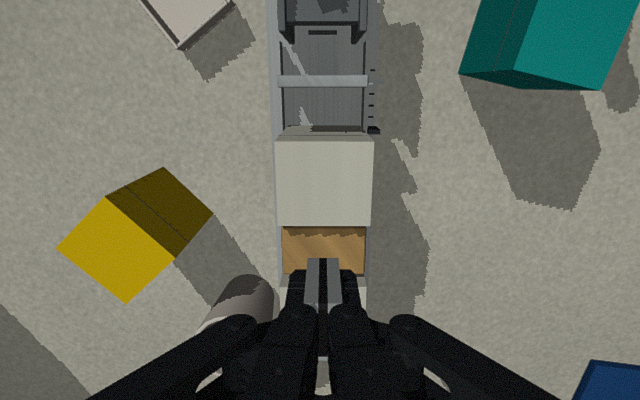

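View pics/z10.png

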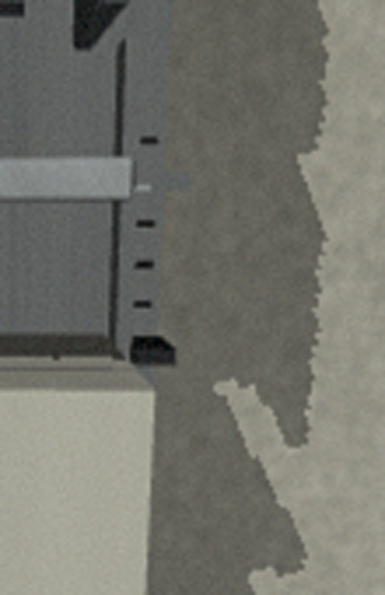

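```bash
python3 - <<'E'
from h import *
f=load('w10'); u=np.array([np.cos(np.radians(75.5)),np.sin(np.radians(75.5))]); v=np.array([u[1],-u[0]])
O=np.array([508.93,-223.14])+70*u; print(O, O+210*u)
def T(p,z): q=at_z(f,330+p[0]/3.5,30+p[1]/3.5,z)[:2]-O; return (q@v).round(1),(q@u).round(1)
print('tab',T((170,182),42)); 
for y in (338,345,350,360): print('pointer',y,T((155,y),36))
for y in (141,223,264,303): print('mark',T((148,y),26))
print('plate top front/back',T((100,198),86),T((100,160),86), 'carton back',T((100,388),106))
E
```

```text
[ 526.45660028 -155.36966517] [579.03640114  47.94133931]
tab (np.float64(43.5), np.float64(77.1))
pointer 338 (np.float64(42.6), np.float64(41.7))
pointer 345 (np.float64(42.7), np.float64(40.0))
pointer 350 (np.float64(42.7), np.float64(38.9))
pointer 360 (np.float64(42.8), np.float64(36.5))
mark (np.float64(40.1), np.float64(86.3))
mark (np.float64(41.0), np.float64(67.8))
mark (np.float64(41.4), np.float64(58.3))
mark (np.float64(41.8), np.float64(49.0))
plate top front/back (np.float64(23.7), np.float64(73.9)) (np.float64(23.4), np.float64(80.8)) carton back (np.float64(23.0), np.float64(40.1))
```

```bash
python3 -c "
from h import *
plan([578.3,48,290],-14.45,5)"
```

```text
turn total [-0.04  0.04  0.02]
[[0.0433, -0.0001, 0.0171], [-0.01, 0.01, 0.0]], [[0.0433, -0.0001, 0.0172], [-0.01, 0.01, 0.0]], [[0.0433, -0.0001, 0.0172], [-0.01, 0.01, 0.0]], [[0.0433, -0.0001, 0.0172], [-0.01, 0.01, 0.0]], [[0.0433, -0.0001, 0.0172], [-0.01, 0.01, 0.0]],
```

```bash
python3 -m crank '[[[0.043,0,0.012],[0,0,0]],[[0.0435,0,0.017],[0,0,0]],[[0.0435,0,0.017],[0,0,0]],[[0.0435,0,0.017],[0,0,0]],[[0.0435,0,0.017],[0,0,0]]]'
python3 -m crank '[[[0,0,0],[0,0,0]],[[0,0,0],[0,0,0]],[[0,0,0],[0,0,0]]]'
python3 -c "
from h import *
st();  f=grab('top','t11');save(f,'t11');f=grab('side','s11');save(f,'s11')
i=cv2.imread('pics/t11.png'); a=cv2.resize(i[165:245,315:480],None,fx=4.8,fy=4.8,interpolation=cv2.INTER_CUBIC)
i=cv2.imread('pics/s11.png'); b=cv2.resize(i[150:340,250:390],None,fx=3,fy=3,interpolation=cv2.INTER_CUBIC);cv2.imwrite('pics/z11.png',a);cv2.imwrite('pics/z11b.png',b)"
```

```text
time_s: 19.42
eef_pos: [579.3, 48.9, 296.0]
eef_rot: [2.484, 1.922, 0.001]
contact_force: [0.9, -0.7, -0.1]
width: -0.3
time_s: 19.8
eef_pos: [578.9, 46.9, 296.8]
eef_rot: [2.485, 1.921, 0.001]
contact_force: [-0.4, 1.1, -0.4]
width: -0.2
t 19.8 p [578.9  46.9 296.8] yaw -14.58 z [ 1.e-03 -4.e-04 -1.e+00] F [-0.4  1.1 -0.4] w -0.2 q [-0.56  0.49  0.53  1.85 -0.31  0.89 -0.13]
```

View pics/z11.png

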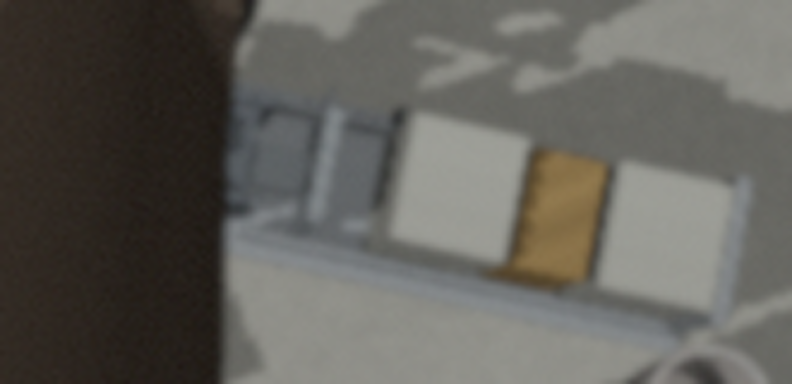

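View pics/z11b.png

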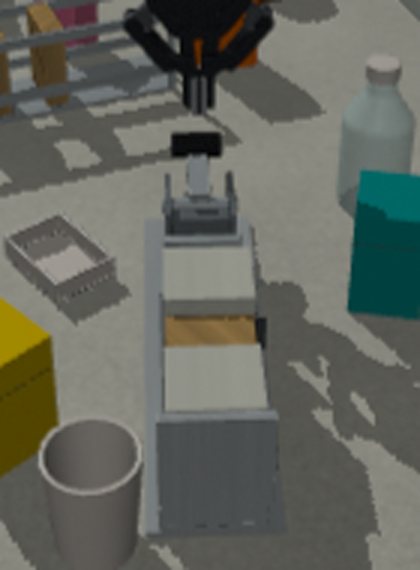

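```bash
python3 -m crank '[[[0,0,0.014],[0,0,0]],[[0,0,0.012],[0,0,0]],[[0,0,0.006],[0,0,0]],[[0,0,0.006],[0,0,0]]]'
python3 -m crank '[[[0,0,0.006],[0,0,0]],[[0,0,0.006],[0,0,0]],[[0,0,0],[0,0,0]]]'
python3 -m crank '[[[0,0,0.004],[0,0,0]],[[0,0,0],[0,0,0]]]'
python3 -c "
from h import *
st()"
```

```text
time_s: 20.4
eef_pos: [578.8, 49.8, 257.8]
eef_rot: [-2.481, -1.925, -0.0]
contact_force: [-2.0, 4.4, 5.8]
width: -0.0
time_s: 20.78
eef_pos: [578.9, 50.2, 245.9]
eef_rot: [-2.48, -1.926, -0.001]
contact_force: [0.3, 3.9, 2.9]
width: 0.0
time_s: 21.02
eef_pos: [579.0, 49.8, 242.3]
eef_rot: [-2.481, -1.926, -0.002]
contact_force: [-0.8, 4.7, 4.1]
width: 0.1
t 21.02 p [579.   49.8 242.3] yaw -14.37 z [ 3.0e-04  1.3e-03 -1.0e+00] F [-0.8  4.7  4.1] w 0.1 q [-0.53  0.56  0.49  1.88 -0.37  0.78 -0.09]
```

```bash
python3 -m crank '[[[0,0,0.002],[0,0,0]],[[0,0,0],[0,0,0]]]'
python3 -m crank '[[[0,0,0.0015],[0,0,0]],[[0,0,0],[0,0,0]]]'
python3 -m crank '[[[0,0,0.001],[0,0,0]],[[0,0,0],[0,0,0]]]'
```

```text
time_s: 21.28
eef_pos: [579.1, 49.6, 241.1]
eef_rot: [-2.481, -1.925, -0.002]
contact_force: [-3.2, 4.7, 11.8]
width: 0.0
time_s: 21.52
eef_pos: [579.1, 49.5, 240.6]
eef_rot: [-2.481, -1.925, -0.003]
contact_force: [-7.6, 4.7, 22.3]
width: -0.1
time_s: 21.78
eef_pos: [579.1, 49.4, 240.2]
eef_rot: [-2.481, -1.925, -0.004]
contact_force: [-9.0, 5.1, 28.8]
width: 0.2
```

```bash
cat > v.py <<'E'
from h import *
import sys
n=sys.argv[1]; st(); f=grab('top','t'+n);save(f,'t'+n)
def prof(f,lo=160):
    return f['img'].astype(float)
i=cv2.cvtColor(f['img'],cv2.COLOR_RGB2BGR); cv2.imwrite('pics/z%s.png'%n,cv2.resize(i[165:245,315:480],None,fx=4.8,fy=4.8,interpolation=cv2.INTER_CUBIC))
# plate top strip: scan along tray y at tray x=-10..15, z=86
u=np.array([np.cos(np.radians(75.5)),np.sin(np.radians(75.5))]); v=np.array([u[1],-u[0]]); O=np.array([526.46,-155.37])
g=cv2.GaussianBlur(cv2.cvtColor(f['img'],cv2.COLOR_RGB2GRAY),(0,0),0.6).astype(np.float32)
ys=np.arange(20,95,1.); acc=0
for x in np.arange(-20,21,4):
    P=proj(f,[np.r_[O+x*v+y*u,86] for y in ys]).astype(np.float32)
    acc=acc+cv2.remap(g,P[:,:1],P[:,1:],cv2.INTER_LINEAR).ravel()
acc/=11
print(dict(zip(ys[::3].astype(int).tolist(),acc[::3].round().astype(int).tolist())))
m=(ys>26); k=np.argmax(np.where((ys>20),acc-cv2.blur(acc.reshape(-1,1),(1,25)).ravel(),-99)); print('plate top centre y ~',ys[k],'travel ~',88-ys[k])
E
python3 -m crank '[[[0,0,-0.012],[0,0,0]],[[0,0,-0.012],[0,0,0]],[[0,0,-0.014],[0,0,0]],[[0,0,0],[0,0,0]],[[0,0,0],[0,0,0]]]'
python3 v.py 12
```

```text
time_s: 22.4
eef_pos: [578.7, 48.7, 275.4]
eef_rot: [-2.483, -1.925, 0.001]
contact_force: [0.0, 1.4, 0.0]
width: -0.1
t 22.4 p [578.7  48.7 275.4] yaw -14.43 z [-4.e-04 -2.e-04 -1.e+00] F [0.  1.4 0. ] w -0.1 q [-0.55  0.52  0.52  1.86 -0.33  0.85 -0.12]
{20: 156, 23: 156, 26: 155, 29: 155, 32: 152, 35: 142, 38: 120, 41: 93, 44: 70, 47: 67, 50: 82, 53: 94, 56: 98, 59: 101, 62: 110, 65: 122, 68: 124, 71: 111, 74: 94, 77: 89, 80: 93, 83: 97, 86: 98, 89: 97, 92: 97}
plate top centre y ~ 67.0 travel ~ 21.0
```

View pics/z12.png

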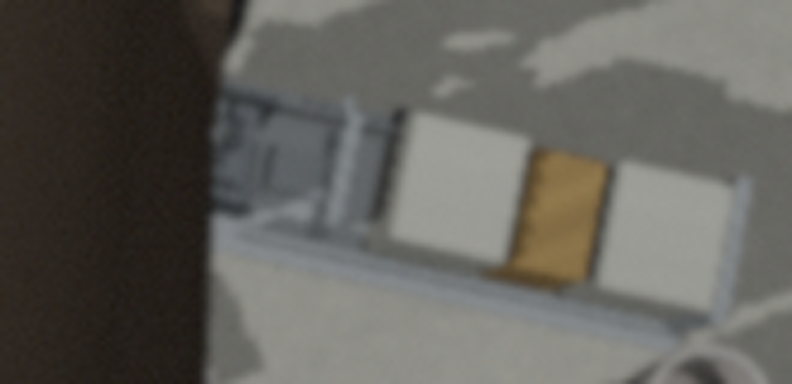

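```bash
python3 -m crank '[[[0,0,0.009],[0,0,0]],[[0,0,0.009],[0,0,0]],[[0,0,0.009],[0,0,0]],[[0,0,0.005],[0,0,0]]]'
python3 -m crank '[[[0,0,0.0025],[0,0,0]],[[0,0,0.001],[0,0,0]],[[0,0,0],[0,0,0]]]'
python3 -m crank '[[[0,0,-0.0115],[0,0,0]],[[0,0,-0.012],[0,0,0]],[[0,0,-0.012],[0,0,0]],[[0,0,0],[0,0,0]],[[0,0,0],[0,0,0]]]'
python3 v.py 13
```

```text
time_s: 22.95
eef_pos: [579.3, 50.5, 243.2]
eef_rot: [-2.48, -1.926, -0.003]
contact_force: [0.9, 4.6, 6.3]
width: -0.1
time_s: 23.32
eef_pos: [579.4, 50.3, 240.7]
eef_rot: [-2.481, -1.926, -0.004]
contact_force: [-2.1, 4.5, 11.6]
width: -0.3
time_s: 23.95
eef_pos: [578.6, 48.7, 275.4]
eef_rot: [-2.483, -1.925, 0.001]
contact_force: [0.2, -0.5, -0.1]
width: -0.2
t 23.95 p [578.6  48.7 275.4] yaw -14.42 z [-5.e-04 -1.e-04 -1.e+00] F [ 0.2 -0.5 -0.1] w -0.2 q [-0.55  0.52  0.52  1.86 -0.33  0.85 -0.12]
{20: 156, 23: 156, 26: 155, 29: 155, 32: 152, 35: 141, 38: 118, 41: 87, 44: 64, 47: 66, 50: 87, 53: 111, 56: 125, 59: 122, 62: 107, 65: 94, 68: 93, 71: 99, 74: 103, 77: 103, 80: 102, 83: 100, 86: 98, 89: 97, 92: 94}
plate top centre y ~ 56.0 travel ~ 32.0
```

```bash
python3 -m crank '[[[0,0,0.009],[0,0,0]],[[0,0,0.009],[0,0,0]],[[0,0,0.009],[0,0,0]],[[0,0,0.005],[0,0,0]]]'
python3 -m crank '[[[0,0,0.0025],[0,0,0]],[[0,0,0.001],[0,0,0]],[[0,0,0],[0,0,0]]]'
python3 -m crank '[[[0,0,-0.0115],[0,0,0]],[[0,0,-0.012],[0,0,0]],[[0,0,-0.012],[0,0,0]],[[0,0,0],[0,0,0]],[[0,0,0],[0,0,0]]]'
python3 v.py 14
```

```text
time_s: 24.5
eef_pos: [579.4, 50.5, 243.3]
eef_rot: [-2.48, -1.926, -0.003]
contact_force: [0.4, 5.6, 5.8]
width: 0.1
time_s: 24.88
eef_pos: [579.4, 50.3, 240.7]
eef_rot: [-2.481, -1.926, -0.004]
contact_force: [-1.8, 5.1, 13.4]
width: 0.0
time_s: 25.5
eef_pos: [578.6, 48.7, 275.4]
eef_rot: [-2.483, -1.925, 0.001]
contact_force: [0.7, 0.6, 0.0]
width: -0.7
t 25.5 p [578.6  48.7 275.4] yaw -14.42 z [-5.e-04 -1.e-04 -1.e+00] F [0.7 0.6 0. ] w -0.7 q [-0.55  0.52  0.52  1.86 -0.33  0.85 -0.12]
{20: 156, 23: 156, 26: 156, 29: 155, 32: 152, 35: 141, 38: 117, 41: 101, 44: 111, 47: 123, 50: 118, 53: 102, 56: 95, 59: 99, 62: 106, 65: 108, 68: 108, 71: 106, 74: 105, 77: 104, 80: 101, 83: 96, 86: 91, 89: 90, 92: 92}
plate top centre y ~ 48.0 travel ~ 40.0
```

View pics/z14.png

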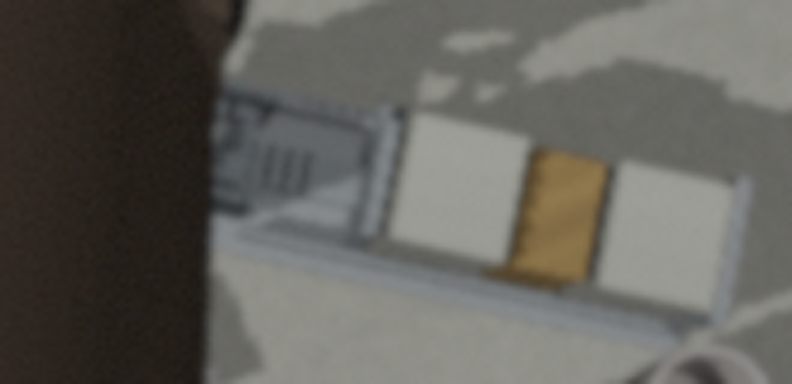

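Three clicks done, with travel near 40. Before the last one I'll check tab against pointer with the wrist camera.

```bash
python3 -m crank '[[[-0.01,0,-0.05],[0,0,0]],[[-0.05,0,-0.05],[0,0,0]],[[-0.055,0,0],[0,0,0]],[[-0.055,0,0],[0,0,0]],[[-0.03,0,0],[0,0,0]]]'
python3 -m crank '[[[0,0,0],[0,0,0]],[[0,0,0],[0,0,0]]]'
python3 -c "
from h import *
st();  f=grab('wrist','w15');save(f,'w15')
i=cv2.imread('pics/w15.png'); cv2.imwrite('pics/z15.png',cv2.resize(i[60:260,270:430],None,fx=2.9,fy=2.9,interpolation=cv2.INTER_CUBIC))"
```

```text
time_s: 26.18
eef_pos: [529.2, -142.3, 369.9]
eef_rot: [2.486, 1.921, -0.001]
contact_force: [-0.4, 0.3, 0.1]
width: -0.3
time_s: 26.42
eef_pos: [530.7, -138.4, 369.5]
eef_rot: [-2.481, -1.925, 0.0]
contact_force: [-0.5, 0.8, -0.3]
width: 0.2
t 26.43 p [ 530.7 -138.4  369.5] yaw -14.38 z [-5.e-04  6.e-04 -1.e+00] F [-0.5  0.8 -0.3] w 0.2 q [-0.32  0.35  0.63  1.86 -0.24  1.01  0.16]
```

View pics/z15.png

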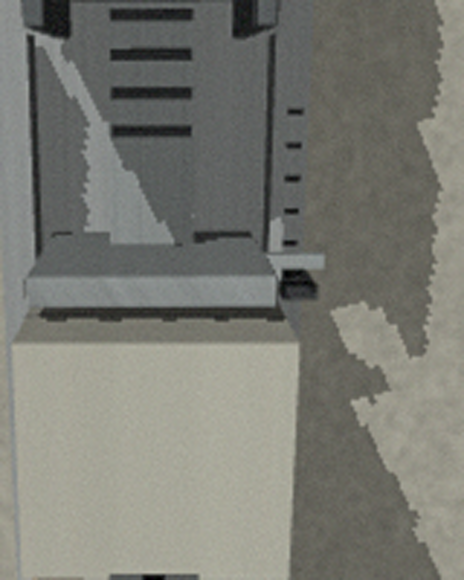

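```bash
cat > m.py <<'E'
from h import *
import sys
f=load(sys.argv[1]); u=np.array([np.cos(np.radians(75.5)),np.sin(np.radians(75.5))]); v=np.array([u[1],-u[0]]); O=np.array([526.46,-155.37])
for a in sys.argv[2:]:
    x,y,z=map(float,a.split(',')); q=at_z(f,270+x/2.9,60+y/2.9,z)[:2]-O; print(a,(q@v).round(1),(q@u).round(1))
E
python3 m.py w15 310,261,42 300,277,36 300,285,36 295,111,26 293,145,26 292,179,26 291,211,26 290,243,26 150,275,86 150,305,86 150,345,106
```

```text
310,261,42 44.3 47.6
300,277,36 42.5 41.9
300,285,36 42.6 39.5
295,111,26 40.3 87.9
293,145,26 40.1 78.5
292,179,26 40.3 68.9
291,211,26 40.4 59.6
290,243,26 40.5 50.2
150,275,86 -1.0 51.7
150,305,86 -1.0 44.3
150,345,106 -0.9 39.3
```

```bash
python3 -m crank '[[[0.03,0,0],[0,0,0]],[[0.055,0,0],[0,0,0]],[[0.055,0,0],[0,0,0]],[[0.05,0,0.04],[0,0,0]],[[0.01,0,0.04],[0,0,0]]]'
python3 -m crank '[[[0,0,0.01],[0,0,0]],[[0,0,0],[0,0,0]]]'
python3 -c "
from h import *
st();plan([578.6,48.7,275.4],-14.42,1)"
```

```text
time_s: 27.1
eef_pos: [580.5, 59.9, 289.5]
eef_rot: [-2.473, -1.935, -0.003]
contact_force: [0.2, -1.0, 0.0]
width: 0.1
time_s: 27.35
eef_pos: [579.9, 52.9, 280.9]
eef_rot: [2.483, 1.925, -0.002]
contact_force: [0.8, 0.8, 0.9]
width: 0.1
t 27.35 p [579.9  52.9 280.9] yaw -14.44 z [-9.e-04 -8.e-04 -1.e+00] F [0.8 0.8 0.9] w 0.1 q [-0.56  0.51  0.52  1.85 -0.33  0.86 -0.13]
turn total [-0.04  0.06 -0.02]
[[-0.0044, -0.0003, 0.0055], [-0.04, 0.06, -0.02]],
```

Now the final click, which should push the boxes.

```bash
python3 -m crank '[[[-0.003,0,0.005],[0,0,0]],[[0,0,0],[0,0,0]],[[0,0,0],[0,0,0]]]'
python3 -c "
from h import *
st()"
python3 -m crank '[[[0,0,0.009],[0,0,0]],[[0,0,0.007],[0,0,0]],[[0,0,0.006],[0,0,0]],[[0,0,0.006],[0,0,0]],[[0,0,0.0045],[0,0,0]]]'
python3 -m crank '[[[0,0,0.0025],[0,0,0]],[[0,0,0.001],[0,0,0]],[[0,0,0],[0,0,0]]]'
```

```text
time_s: 27.72
eef_pos: [579.4, 49.9, 276.6]
eef_rot: [2.483, 1.924, 0.002]
contact_force: [-0.5, -0.1, 0.8]
width: 0.4
t 27.73 p [579.4  49.9 276.6] yaw -14.47 z [ 1.2e-03  5.0e-04 -1.0e+00] F [-0.5 -0.1  0.8] w 0.4 q [-0.55  0.52  0.52  1.86 -0.33  0.85 -0.12]
time_s: 28.35
eef_pos: [579.9, 52.1, 243.5]
eef_rot: [-2.481, -1.927, -0.004]
contact_force: [0.8, 5.5, 7.0]
width: 0.1
time_s: 28.72
eef_pos: [579.9, 51.9, 240.4]
eef_rot: [-2.481, -1.926, -0.004]
contact_force: [0.2, 5.3, 8.2]
width: -0.0
```

```bash
python3 -m crank '[[[0,0,0.001],[0,0,0]],[[0,0,0],[0,0,0]]]'
python3 -m crank '[[[0,0,0.0005],[0,0,0]],[[0,0,0],[0,0,0]]]'
```

```text
time_s: 28.98
eef_pos: [579.9, 51.8, 240.0]
eef_rot: [-2.481, -1.926, -0.005]
contact_force: [-2.3, 4.8, 14.2]
width: -0.1
time_s: 29.22
eef_pos: [580.0, 51.8, 239.8]
eef_rot: [-2.481, -1.926, -0.005]
contact_force: [-3.5, 5.8, 17.0]
width: 0.2
```

```bash
python3 -m crank '[[[0,0,-0.0115],[0,0,0]],[[0,0,-0.012],[0,0,0]],[[0,0,-0.014],[0,0,0]],[[0,0,0],[0,0,0]],[[0,0,0],[0,0,0]]]'
python3 v.py 16
python3 -m crank '[[[-0.01,0,-0.05],[0,0,0]],[[-0.05,0,-0.05],[0,0,0]],[[-0.055,0,0],[0,0,0]],[[-0.055,0,0],[0,0,0]],[[-0.03,0,0],[0,0,0]]]'
python3 -m crank '[[[0,0,0],[0,0,0]],[[0,0,0],[0,0,0]]]'
python3 -c "
from h import *
st();  f=grab('wrist','w17');save(f,'w17')
i=cv2.imread('pics/w17.png'); cv2.imwrite('pics/z17.png',cv2.resize(i[60:260,270:430],None,fx=2.9,fy=2.9,interpolation=cv2.INTER_CUBIC))"
```

```text
time_s: 29.85
eef_pos: [579.0, 50.3, 275.6]
eef_rot: [-2.483, -1.925, 0.001]
contact_force: [-0.1, 0.0, 0.4]
width: -0.1
t 29.85 p [579.   50.3 275.6] yaw -14.42 z [-5.e-04 -1.e-04 -1.e+00] F [-0.1  0.   0.4] w -0.1 q [-0.55  0.52  0.52  1.86 -0.33  0.85 -0.12]
{20: 155, 23: 153, 26: 143, 29: 123, 32: 111, 35: 118, 38: 123, 41: 113, 44: 100, 47: 100, 50: 108, 53: 113, 56: 114, 59: 113, 62: 111, 65: 110, 68: 107, 71: 104, 74: 98, 77: 94, 80: 94, 83: 94, 86: 90, 89: 90, 92: 92}
plate top centre y ~ 21.0 travel ~ 67.0
time_s: 30.52
eef_pos: [529.5, -140.7, 369.9]
eef_rot: [2.486, 1.921, -0.001]
contact_force: [0.1, 0.3, -0.4]
width: -0.1
time_s: 30.78
eef_pos: [531.1, -136.9, 369.6]
eef_rot: [-2.481, -1.925, 0.0]
contact_force: [0.1, 0.4, 0.1]
width: 0.5
t 30.77 p [ 531.1 -136.9  369.6] yaw -14.39 z [-6.e-04  6.e-04 -1.e+00] F [0.1 0.4 0.1] w 0.5 q [-0.33  0.35  0.63  1.86 -0.24  1.01  0.15]
```

View pics/z17.png

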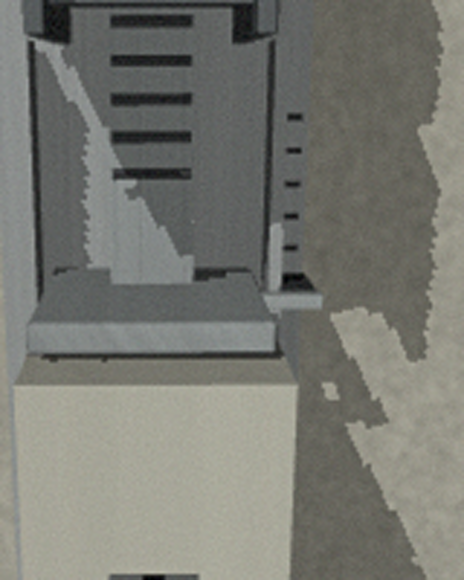

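View pics/w17.png

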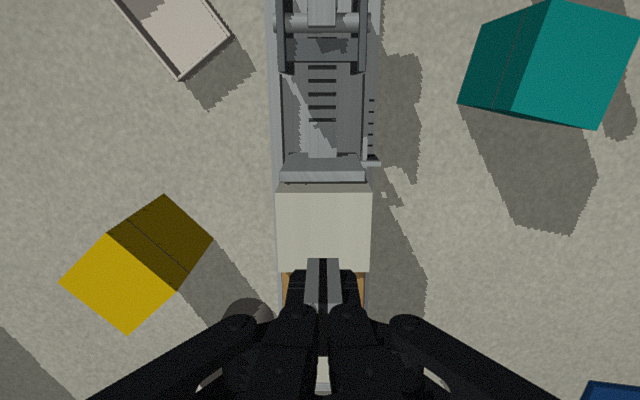

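```bash
python3 m.py w17 295,299,42 300,284,36 300,276,36 150,320,86 150,355,86 150,385,106 290,248,26
python3 -m crank '[[[-0.05,0,-0.03],[0,0,0]],[[-0.05,0,-0.03],[0,0,0]],[[-0.05,0,-0.01],[0,0,0]],[[0,0,0],[0,0,0]],[[0,0,0],[0,0,0]]]'
python3 -c "
from h import *
st();  f=grab('wrist','w18');save(f,'w18');f=grab('side','s18');f=grab('top','t18')
i=cv2.imread('pics/s18.png'); cv2.imwrite('pics/z18.png',cv2.resize(i[130:340,210:420],None,fx=2.8,fy=2.8,interpolation=cv2.INTER_CUBIC))"
```

```text
295,299,42 40.5 38.2
300,284,36 42.6 41.4
300,276,36 42.5 43.8
150,320,86 -1.0 42.1
150,355,86 -1.0 33.2
150,385,106 -0.9 31.4
290,248,26 40.5 50.3
time_s: 31.45
eef_pos: [494.3, -281.6, 439.5]
eef_rot: [-2.48, -1.927, -0.0]
contact_force: [-0.7, -0.0, -1.6]
width: -0.1
t 31.45 p [ 494.3 -281.6  439.5] yaw -14.32 z [-6.e-04  1.e-03 -1.e+00] F [-0.7 -0.  -1.6] w -0.1 q [-0.1   0.33  0.7   1.72 -0.23  1.17  0.41]
```

View pics/w18.png

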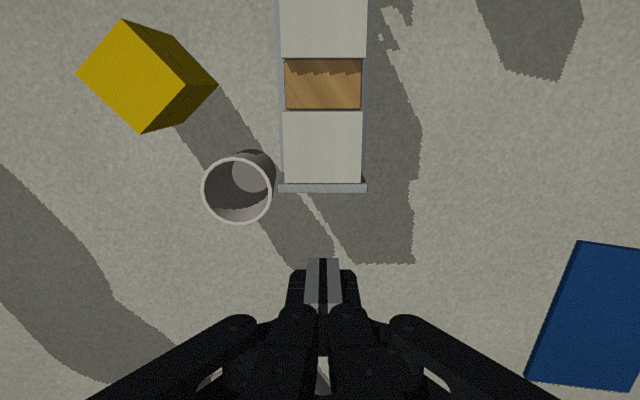

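View pics/z18.png

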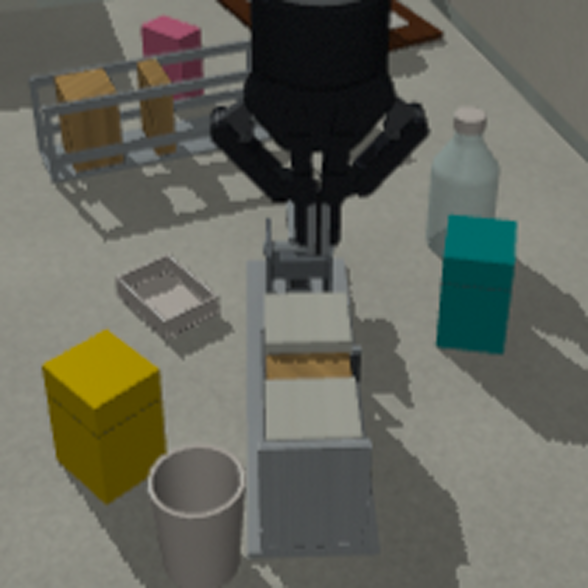

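```bash
python3 -c "
from station import sign_off
print(sign_off())"
```

```text
the job is handed in; nothing more can be done
None
```

The 40 mm beech piece (piece_mid) now stands upright in the gap between the two slide boxes, set the same way as them and released. After four lever clicks the follower tab is level with the pointer. I handed the job in at about 31.5 s of the 70 s allowed.

- **Placing:** I lifted the piece from the caddy across its 40 mm side and set it down on the bench. I then took it again across its 64 mm side, lowered it between the boxes until it touched the tray floor, and opened the gripper.
- **Clicks:** The follower started at about 10 mm of travel. The camera showed about 20, 30, 40 and then 50 mm after each click. The force on the tool stayed at or below 34 N in every reading.
- **Last checks:** The tab measured at tray y = 38.2 mm and the follower face at about 33 to 34 mm, against 38 and 34 expected at the end position. The boxes and piece stand upright, the hand is clear, and everything I could see of the caddy and bench things is unmoved.
- **Checks that disagreed:**
  - My automatic reading of the top picture after the last click gave 67 mm of travel. It had picked up the box edge. The brightness peak for the plate itself was at about 38 mm, and the wrist picture agrees with that.
  - The pointer top measured 1 to 2 mm off its nominal position, within the calibration error. The tab partly hid it in the final view.

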